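# Change a dry bath from jammed inserts to beads

### The arm

A 6-joint arm with a two-finger parallel gripper is mounted at the origin on the work surface. World frame = base frame: x ahead of the robot, y to its left, z up, the work surface at z = 0. Lengths are in m, angles in rad, forces in N, time in s.
With the tool pointing down it reaches from about 0.3 to 0.775 m from the base axis. Payload 14.6 kg.
Tool frame: the origin (TCP) lies on the centre line of the jaws, within the pads' length; the fingertips stand 19 mm ahead of it and the grasp point (between the pads) is the TCP; y points along the fingers, x is the direction in which the jaws open and shut, and the axes are right-handed (so a half turn about y gives the same grasp; the last joint's range is limited). The gripper opens to 94 mm and grips with 3 to 60 N. Pads are 16 mm wide; open, the fingers measure 119 mm over their backs; the gripper's body (75 mm by 177 mm) begins 78 mm behind the grasp point.
Start: joints at [1.092, 0.3, 1.521, -0, 1.321, -0.067], TCP at [0.22, 0.504, 0.224] pointing down, gripper open.
Joint ranges: [-3.03, 3.03], [-0.79, 2.21], [0.23, 2.52], [-1.04, 4.18], [0, 3.07], [-2.55, 2.55]. Speed limits (rad/s): [2.22, 2.22, 2.57, 3.14, 3.14, 3.14].

### API

Orientations are given as [roll, pitch, yaw] about the fixed x, y, z axes, in that order (R = Rz(yaw) Ry(pitch) Rx(roll)).
In Python, from station import get_obs, cams, workorder gives the robot as it stands.
- The arm moves only by the shell command python3 -m handwheel 'ROWS' [FORCE]. ROWS is JSON, a list of rows, each an object of numbers: "fingers": the opening, from -1 (shut) to 1 (fully open); "x", "y", "z": the shift along the tool's x, y, z in m; "spin": the turn about the tool's y in degrees. In form: [{"fingers": .., "x": .., "y": .., "z": .., "spin": ..}, ...]. A call has exactly 10 rows; each row is the pose to reach, as a shift and turn from the pose commanded when the call began, along the tool's axes at that moment; what a row does not reach only later rows make up. A row lasts 1/10 s, in which the tool goes at most 50 mm and 8.59 degrees, less where a joint would pass 70% of its speed; a pose out of reach is approached as far as the arm can. A call with a gripper value outside its range is refused whole. The fingers move at their own pace and stop on an object; FORCE is the grip in N (left out, the last holds). Time passes only in rows, so rows that repeat a pose let the fingers close, or fill a call up. It gives the time, the measured TCP pose, the force and the opening at its end, in the units of the state.
- get_obs(): the state, without advancing time (a new reading comes with each control period).
- cams.camera(name): name is "scene" or "side" or "wrist"; returns (picture, depth): 384x512x3 uint8, red, green, blue; 384x512 float32, m along the optical axis (not along the pixel's ray), 0 where there is no reading.
- cams.get_calibration(name): a dict with "fx", "fy", "cx", "cy" (pixels), "dist" ([k1, k2, p1, p2, k3] as OpenCV has them; the pictures are not rectified), "view" (4x4, takes a point from world to camera coordinates). Camera axes: x right, y down, z forward; pixel columns grow to the right and rows downward; lengths in m; the calibration is good to about 2 mm. A picture is of the moment at which its call begins: read the wrist's pose just before it. get_calibration takes no time and is no camera call; for the wrist camera it gives the pose at the moment of the call.
- workorder.hand_in(): hands the job in, once; it reports no verdict.
The state is a dict: "time_s": time; "qpos": joint angles; "joint_vel": joint speeds; "tau": joint torques, N m; "ee_pos": TCP position; "eef_rot": TCP orientation; "force": force on the tool from outside, world axes, zero at the start; "moment": the same for the moment, N m; "grip_width": finger opening in m.
Only numpy, scipy, OpenCV 4.12 (cv2) and the standard library are available. Lean on these libraries where they do the work, as an engineer would, in place of code of your own. Each camera call takes 0.05 s, during which the arm holds its last target. There are 200 camera calls.

### The job

Pick up the wooden block and use it to knock every jammed aluminium insert in the dry bath sideways along its lane, away from the keeper bar, until it is loose; do not touch an insert with the gripper before that. Lift the loose inserts out and stand them upright in the steel tray, then pour all the beads from the cup into the emptied well. Finish with the empty cup standing upright on its cork mat, the block lying flat on its rubber pad, and the bottle, jar and spatula left where they were.

Things in the scene. Friction and masses are not known exactly. Their poses are not given: they have to be found in the camera images.
- bath: Dry bath: white box, 190 (x) x 190 (y) x 60 mm high, fixed. Origin: centre of its underside; x across its two lanes, y along them. Front (red strip, dial) is the -x face. Open well in the top, 158 (x) x 150 mm (y), floor 20 mm and rim 60 mm above the bench; the -y wall is lower, 40 mm, so that the block can reach the inserts. Lanes are centred at x = -42 and +42 mm; each may hold a jammed insert.
- keeper (a point): Middle of the underside of the bath's keeper, a steel bar along the well's -y end (bath y -75 to -55 mm, 34 to 40 mm above the bench). Just past it (y -54 to -40 mm) the insert's base is nipped between a fixed stop and a spring pad (7 N), both up to 58 mm high and within 3 mm of the base's sides: it takes some 10 to 20 N along +y to move. Beyond, the lane is free.
- mat: Round cork mat, 110 mm diameter, 3 mm thick, fixed to the bench: the cup's place. Origin: centre of its underside.
- tray: Shallow open steel tray, outside 150 (x) x 210 (y) x 25 mm high, walls and floor 4 to 5 mm thick, fixed to the bench. Origin: centre of its underside.
- pad: Grey rubber pad, 90 (x) x 170 (y) x 4 mm, fixed to the bench: the block's place. Origin: centre of its underside.
- block: Loose plain wooden knocking block, 40 (x) x 120 (y) x 40 mm (z), about 0.16 kg, lying on the rubber pad. Origin: centre of its underside.
- cup: Steel cup holding the beads, standing on the cork mat: outside diameter 62 mm at the foot widening to 68 mm at the rim, 95 mm high, wall 3 mm, bottom 5 mm, 0.12 kg empty. Origin: centre of its underside, z along its axis to the mouth. Mat or tray may be on either side of the dry bath.
- bottle: Bystander: clear bottle with a blue cap, 56 mm diameter, 130 mm high. Leave alone.
- jar: Bystander: amber glass jar, 64 mm diameter, 80 mm high. Leave alone.
- spatula: Bystander: spatula with a black handle, 180 mm long. Leave alone.
- insert0: Aluminium insert, lane near the front, x = -42 mm in the bath's frame (may be absent), 0.35 kg. Base 56 (x) x 64 (y) x 38 mm; on its middle a rib 28 (x) x 50 (y) x 32 mm: 70 mm high, 30 mm above the well's rim. At the foot a tongue 36 wide, 18 long, 12 mm high sticks out to -y. Origin: centre of the base's underside; axes as the bath's. Stands on the well's floor.
- insert0_rib (a point): Centre of the top of insert 0's rib, 70 mm above its underside. As found it is at about y = -24 mm in the bath's frame, the tongue caught under the keeper, so it cannot be lifted. It is loose once beyond y = -3 mm (some 20 mm of travel to +y); about +40 mm is the most the well allows.
- insert1: Aluminium insert, lane at the back, x = +42 mm in the bath's frame (may be absent), 0.35 kg. Base 56 (x) x 64 (y) x 38 mm; on its middle a rib 28 (x) x 50 (y) x 32 mm: 70 mm high, 30 mm above the well's rim. At the foot a tongue 36 wide, 18 long, 12 mm high sticks out to -y. Origin: centre of the base's underside; axes as the bath's. Stands on the well's floor.
- insert1_rib (a point): Centre of the top of insert 1's rib, 70 mm above its underside. As found it is at about y = -24 mm in the bath's frame, the tongue caught under the keeper, so it cannot be lifted. It is loose once beyond y = -3 mm (some 20 mm of travel to +y); about +40 mm is the most the well allows.
- bead0_center (a point): Centre of a bright steel bead, a ball of 17 mm diameter and 20 g, in the cup at the start (4 to 7 of the seven are present).
- bead1_center (a point): Centre of a bright steel bead, a ball of 17 mm diameter and 20 g, in the cup at the start (4 to 7 of the seven are present).
- bead2_center (a point): Centre of a bright steel bead, a ball of 17 mm diameter and 20 g, in the cup at the start (4 to 7 of the seven are present).
- bead3_center (a point): Centre of a bright steel bead, a ball of 17 mm diameter and 20 g, in the cup at the start (4 to 7 of the seven are present).
- bead4_center (a point): Centre of a bright steel bead, a ball of 17 mm diameter and 20 g, in the cup at the start (4 to 7 of the seven are present).
- bead5_center (a point): Centre of a bright steel bead, a ball of 17 mm diameter and 20 g, in the cup at the start (4 to 7 of the seven are present).
- bead6_center (a point): Centre of a bright steel bead, a ball of 17 mm diameter and 20 g, in the cup at the start (4 to 7 of the seven are present).
Mind the look-alikes: they are no part of the job. What is shaped like the cup but pink or purple is not meant. What is shaped like the insert0 but green is not meant.

How it is judged:
On the way, in this order (a step that is already met when the one before it is completed fails the run):
1. the block is picked up (height (world z) of block above 0.03 m), for 0.2 s.
2. every insert present is knocked loose: its origin beyond y = -3 mm in the bath's frame (y of each of insert0, insert1 in the frame of bath above -0.003 m), for 0.2 s.
3. every insert present stands upright in the tray (x of insert0 in the frame of tray between -0.06 and 0.06 m and y of insert0 in the frame of tray between -0.09 and 0.09 m and z of each of insert0, insert1 in the frame of tray below 0.012 m and angle between each of insert0, insert1's own z axis and vertical below 0.15 rad and linear speed of each of insert0, insert1 below 0.02 m/s and x of insert1 in the frame of tray between -0.06 and 0.06 m and y of insert1 in the frame of tray between -0.09 and 0.09 m), for 0.2 s.
4. the cup is tipped by more than 0.7 rad above the bath (angle between cup's own z axis and vertical above 0.7 rad and horizontal distance between cup and bath below 0.2 m and height (world z) of cup above 0.06 m), for 0.05 s.
5. all the beads present are in the well (x of bead0_center in the frame of bath between -0.08 and 0.08 m and y of bead0_center in the frame of bath between -0.078 and 0.078 m and z of bead0_center in the frame of bath between 0.02 and 0.065 m and x of bead1_center in the frame of bath between -0.08 and 0.08 m and y of bead1_center in the frame of bath between -0.078 and 0.078 m and z of bead1_center in the frame of bath between 0.02 and 0.065 m and x of bead2_center in the frame of bath between -0.08 and 0.08 m and y of bead2_center in the frame of bath between -0.078 and 0.078 m and z of bead2_center in the frame of bath between 0.02 and 0.065 m and x of bead3_center in the frame of bath between -0.08 and 0.08 m and y of bead3_center in the frame of bath between -0.078 and 0.078 m and z of bead3_center in the frame of bath between 0.02 and 0.065 m and x of bead4_center in the frame of bath between -0.08 and 0.08 m and y of bead4_center in the frame of bath between -0.078 and 0.078 m and z of bead4_center in the frame of bath between 0.02 and 0.065 m and x of bead5_center in the frame of bath between -0.08 and 0.08 m and y of bead5_center in the frame of bath between -0.078 and 0.078 m and z of bead5_center in the frame of bath between 0.02 and 0.065 m and x of bead6_center in the frame of bath between -0.08 and 0.08 m and y of bead6_center in the frame of bath between -0.078 and 0.078 m and z of bead6_center in the frame of bath between 0.02 and 0.065 m), for 0.2 s.
At the end, for the whole second after the job is handed in: Inserts upright on the tray's floor (origin within 60 mm in x, 90 mm in y of its centre; tilt < 0.15 rad); all beads in the well below its rim; cup upright within 35 mm of the mat's centre; block flat on the pad within 45 mm of its centre; all at rest (all of step 3 and all of step 5 and horizontal distance between block and pad below 0.045 m and height (world z) of block below 0.012 m and angle between each of block, cup's own z axis and vertical below 0.1 rad and linear speed of each of block, cup below 0.02 m/s and horizontal distance between cup and mat below 0.035 m and height (world z) of cup below 0.009 m); the robot touches nothing.
It fails at once if the gripper touches insert 0 before it is loose (y of insert0 in the frame of bath between -0.05 and -0.007 m and x of insert0 in the frame of bath between -0.07 and 0.07 m and z of insert0 in the frame of bath below 0.03 m and contact force between any of the arm, the fingers and insert0 above 1 N).
It fails at once if the gripper touches insert 1 before it is loose (y of insert1 in the frame of bath between -0.05 and -0.007 m and x of insert1 in the frame of bath between -0.07 and 0.07 m and z of insert1 in the frame of bath below 0.03 m and contact force between any of the arm, the fingers and insert1 above 1 N).
It fails at once if the bottle is moved by more than 30 mm (distance of bottle from where it was at the start of the episode above 0.03 m).
It fails at once if the jar is moved by more than 30 mm (distance of jar from where it was at the start of the episode above 0.03 m).
It fails at once if the spatula is moved by more than 30 mm (distance of spatula from where it was at the start of the episode above 0.03 m).
Of insert0, insert1 only 1 to 2 are there at a start; the rules pass over those that are not, and their reading is None.
Of bead0, bead1, bead2, bead3, bead4, bead5, bead6 only 4 to 7 are there at a start; the rules pass over those that are not, and their reading is None.
At some moment in a run one of block may be knocked a few centimetres aside while the robot is not near it.
It also fails if it takes over 210 s, if anything falls off the work surface, if the arm or the gripper's body presses on something with over 40 N, if the wrist force passes 120 N, or if a joint passes its speed limit or range.

## Working session

There is one attempt and no reset: what is moved stays moved. The work goes in short steps, Python scripts to look and compute and a shell command to move; the robot and the scene stay as the last step left them, time stands still between calls to the robot, and variables do not carry over. Pictures are saved under pics/ and viewed, about 12 in all and at most 16, crops included, and the job is handed in when it is done.

```bash
ls; mkdir -p pics; cat > h.py <<'E'
import numpy as np, cv2
from station import get_obs, cams, workorder
from scipy.spatial.transform import Rotation as R
def shot(n,save=None):
    c=cams.get_calibration(n); p,d=cams.camera(n)
    if save: cv2.imwrite('pics/'+save,p[:,:,::-1])
    return p,d,c
def K(c): return np.array([[c['fx'],0,c['cx']],[0,c['fy'],c['cy']],[0,0,1.]])
def ray(c,uv):
    uv=np.array(uv,float).reshape(-1,1,2)
    n=cv2.undistortPoints(uv,K(c),np.array(c['dist'],float)).reshape(-1,2)
    V=np.array(c['view']); Rm=V[:3,:3]; o=-Rm.T@V[:3,3]
    return o,np.c_[n,np.ones(len(n))]@Rm
def plane(c,uv,z):
    o,d=ray(c,uv); return o+d*((z-o[2])/d[:,2])[:,None]
def cloud(d,c):
    v,u=np.mgrid[:d.shape[0],:d.shape[1]]
    o,r=ray(c,np.stack([u.ravel(),v.ravel()],1))
    P=o+r*d.ravel()[:,None]; P[d.ravel()==0]=np.nan
    return P.reshape(d.shape+(3,))
def tool(): 
    o=get_obs(); return np.array(o['ee_pos']),R.from_euler('xyz',o['eef_rot']).as_matrix(),o
E
python3 - <<'E'
from h import *
p,d,c=shot('scene','s0.png'); p2,d2,c2=shot('side','d0.png')
for k in (c,c2):
    V=np.array(k['view']);print((-V[:3,:3].T@V[:3,3]).round(3))
t,Rm,o=tool();print(t,Rm.round(2),o)
E
```

```text
pics
[ 1.121 -0.335  0.958]
[ 0.381 -1.05   0.742]
[0.2200638  0.50382361 0.22393471] [[ 0.4  -0.   -0.92]
 [ 0.92 -0.    0.4 ]
 [-0.   -1.    0.  ]] {'time_s': 0.1, 'qpos': array([ 1.09236474e+00,  3.00439491e-01,  1.52150767e+00, -2.30375512e-06,
        1.32070262e+00, -6.66328493e-02]), 'joint_vel': array([-0.00038194,  0.00081493, -0.00174762,  0.00014092, -0.00167476,
       -0.00101671]), 'tau': array([ 6.65249881e-04, -5.32644331e+01, -3.53281903e+01,  7.09518045e-02,
        2.34580290e-02, -9.16259683e-05]), 'ee_pos': array([0.2200638 , 0.50382361, 0.22393471]), 'eef_rot': array([-1.57072817e+00,  1.05493194e-03,  1.15899820e+00]), 'force': array([0.1386959 , 0.16898515, 0.00960762]), 'moment': array([-0.00250631, -0.00138291, -0.00936293]), 'grip_width': 0.09435566894661175}
```

View pics/s0.png

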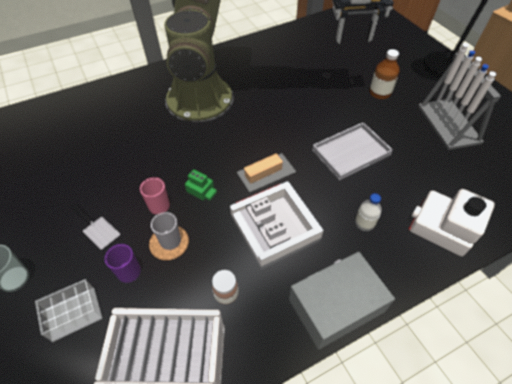

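View pics/d0.png

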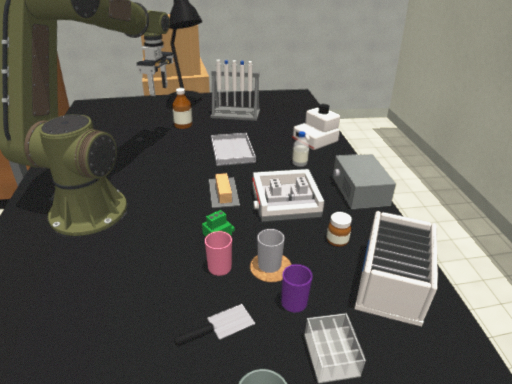

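Two inserts in the bath (scene ~(265,210),(275,233)), block on pad (265,168), cup on mat (167,235), tray (352,150), jar (225,285), bottle (369,212); spatula (100,232). Next, a merged top-down map for measuring.

```bash
python3 - <<'E'
from h import *
H=np.zeros((800,900),np.float32)-1; C=np.zeros((800,900,3),np.uint8)
# x: 0.2..1.0 -> rows bottom->top ; y: 0.6..-0.7 
for n in('scene','side'):
    p,d,c=shot(n); P=cloud(d,c)
    np.savez(f'{n}.npz',p=p,P=P)
    m=np.isfinite(P[...,2])&(P[...,2]<.3)&(P[...,2]>-.02)
    q=P[m];col=p[m][:,::-1]
    r=((0.9-q[:,0])*1000).astype(int);k=((0.5-q[:,1])*1000).astype(int)
    ok=(r>=0)&(r<800)&(k>=0)&(k<900)
    for a,b,z,cc in zip(r[ok],k[ok],q[ok,2],col[ok]):
        s=np.s_[max(a-1,0):a+2,max(b-1,0):b+2]
        mm=z>H[s]; H[s][mm]=z; C[s][mm]=cc
np.save('H.npy',H);cv2.imwrite('C.png',C)
h=np.clip((H+.0)*2500,0,255).astype(np.uint8)
o=np.where((H>0.0)[...,None],cv2.applyColorMap(h,cv2.COLORMAP_JET),0)
o=np.hstack([C,o])[::1]
for i in range(0,900,100):
    for b in (0,900): cv2.line(o,(i+b,0),(i+b,799),(90,90,90),1)
for i in range(0,800,100): cv2.line(o,(0,i),(1799,i),(90,90,90),1)
cv2.imwrite('pics/top.png',np.vstack([o[:,:900][150:650,:800]]))
cv2.imwrite('pics/toph.png',o[:,900:][150:650,:800])
# colour blobs
for n in('scene','side'):
    f=np.load(n+'.npz');p,P=f['p'],f['P'];hsv=cv2.cvtColor(p,cv2.COLOR_RGB2HSV)
    m=(hsv[...,0]>8)&(hsv[...,0]<25)&(hsv[...,1]>90)&(P[...,0]>.3)&(P[...,2]>-.01)&(P[...,2]<.2)
    k,l,s,ce=cv2.connectedComponentsWithStats(m.astype(np.uint8))
    for i in range(1,k):
        if s[i,4]>60:
            q=P[l==i];print(n,ce[i].round(),s[i,4],np.nanmedian(q,0).round(3),np.nanpercentile(q,2,0).round(3),np.nanpercentile(q,98,0).round(3))
E
```

```text
scene [389.  71.] 331 [0.321 0.603 0.116] [0.301 0.578 0.088] [0.339 0.64  0.15 ]
scene [380.  96.] 69 [0.329 0.592 0.011] [0.303 0.578 0.001] [0.339 0.635 0.022]
scene [263. 167.] 615 [0.449 0.036 0.045] [ 0.385 -0.02   0.003] [0.461 0.096 0.05 ]
scene [169. 247.] 627 [ 0.558 -0.334  0.003] [ 0.5   -0.372 -0.002] [ 0.591 -0.265  0.008]
side [191.  49.] 448 [0.348 1.645 0.097] [ 0.303  1.628 -0.003] [0.395 1.662 0.194]
side [185. 103.] 137 [0.317 0.597 0.114] [0.301 0.576 0.024] [0.339 0.873 0.148]
side [223. 188.] 383 [0.439 0.013 0.044] [ 0.419 -0.021  0.002] [0.461 0.164 0.048]
side [339. 230.] 174 [ 0.737 -0.258  0.053] [ 0.717 -0.268  0.041] [ 0.775 -0.227  0.062]
side [268. 270.] 486 [ 0.523 -0.336  0.003] [ 0.484 -0.37  -0.   ] [ 0.588 -0.28   0.006]
```

View pics/top.png

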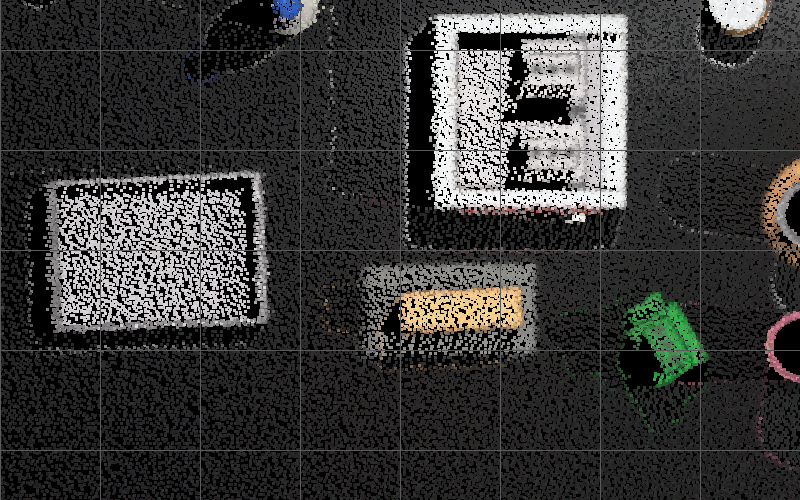

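View pics/toph.png

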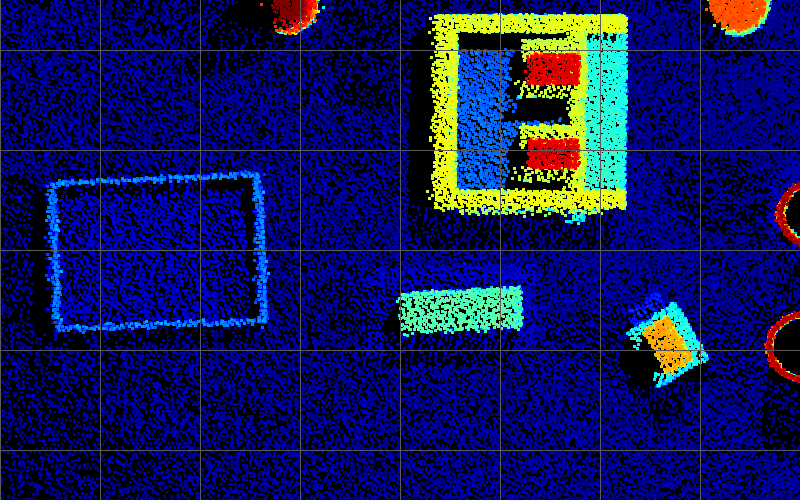

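The top-down map is clean (x = 0.75 − row/1000, y = 0.5 − col/1000): bath rows 14–210, cols 435–627; both ribs at rows 68 and 154, cols ~553; tray corners (50,184),(258,173),(268,320),(58,330); block 398–523 × 287–333. Now for exact rectangles.

```bash
cat > meas.py <<'E'
from h import *
def rect(q):
    (c,s,a)=cv2.minAreaRect((q[:,:2]*1000).astype(np.float32)); return np.round(c,1),np.round(s,1),round(a,2)
def pts(z0,z1,x0,x1,y0,y1):
    L=[]
    for n in('scene','side'):
        P=np.load(n+'.npz')['P'].reshape(-1,3)
        m=(P[:,2]>z0)&(P[:,2]<z1)&(P[:,0]>x0)&(P[:,0]<x1)&(P[:,1]>y0)&(P[:,1]<y1)
        L.append(P[m])
    return L
def show(name,*a):
    for n,q in zip(('scene','side'),pts(*a)):
        if len(q)<30: continue
        # trim isolated points: keep the occupied 4 mm cells with enough neighbours
        g=np.round(q[:,:2]*250).astype(int); u,i,k=np.unique(g,axis=0,return_inverse=True,return_counts=True)
        q=q[k[i.ravel()]>=2]
        print(name,n,len(q),*rect(q),'med',np.median(q,0).round(4))
if __name__=='__main__':
    show('bath',.053,.068,.5,.78,-.16,.1)
    show('rib0',.08,.1,.56,.64,-.1,0); show('rib1',.08,.1,.64,.72,-.1,0)
    show('block',.038,.055,.38,.5,-.06,.12)
    show('tray',.018,.035,.4,.6,.2,.5)
    show('cup',.088,.105,.49,.6,-.39,-.26)
    show('pink',.088,.105,.35,.48,-.4,-.2); show('purple',.088,.105,.5,.7,-.5,-.39)
    for n,q in zip('ab',pts(.002,.007,.37,.5,-.1,.2)): pass
    f=np.load('scene.npz')
    for n in ('scene','side'):
        f=np.load(n+'.npz');p,P=f['p'],f['P'];hs=cv2.cvtColor(p,cv2.COLOR_RGB2HSV)
        m=(hs[...,2]>75)&(hs[...,1]<60)&(P[...,2]<.012)&(P[...,0]>.36)&(P[...,0]<.51)&(P[...,1]>-.06)&(P[...,1]<.17)
        print('pad',n,m.sum(),*rect(P[m]))
        m=(hs[...,0]>5)&(hs[...,0]<25)&(hs[...,1]>90)&(P[...,2]<.012)&(P[...,0]>.46)&(P[...,0]<.62)&(P[...,1]<-.25)&(P[...,1]>-.42)
        print('mat',n,m.sum(),*[np.round(v*1000) for v in cv2.minEnclosingCircle(P[m][:,:2].astype(np.float32))[:1]],cv2.minEnclosingCircle((P[m][:,:2]*1000).astype(np.float32))[1])
E
python3 meas.py
```

```text
bath scene 1352 [635.1 -30.4] [191.4 199.7] 89.52 med [ 0.667  -0.0377  0.0604]
bath side 517 [636.2 -27.9] [192.4 195.5] 89.8 med [ 0.6461 -0.0576  0.0598]
rib0 scene 153 [596.5 -53.7] [49.3 27.9] 89.6 med [ 0.5993 -0.055   0.0916]
rib0 side 61 [596.3 -54.4] [26.8 45.4] 0.12 med [ 0.5944 -0.0694  0.0904]
rib1 scene 193 [681.2 -55.3] [29.7 49.6] 0.54 med [ 0.6839 -0.056   0.0912]
rib1 side 69 [680.4 -52.1] [51.8 27.1] 89.9 med [ 0.6777 -0.0678  0.0902]
block scene 258 [439.9  38.3] [ 40.2 119.3] 2.63 med [0.4438 0.0369 0.0459]
block side 120 [439.9  37.4] [ 39.  119.2] 2.23 med [0.4425 0.0249 0.0453]
tray scene 299 [497.2 341.1] [152.5 213. ] 2.55 med [0.5116 0.3317 0.0239]
tray side 91 [497.7 343. ] [146.3 216.9] 2.01 med [0.5188 0.2439 0.0239]
cup scene 145 [ 536.7 -314.1] [65.4 65.4] 28.38 med [ 0.5271 -0.3154  0.0964]
cup side 186 [ 535.  -311.5] [69.  63.4] 80.08 med [ 0.5352 -0.3149  0.0946]
pink scene 116 [ 404.4 -302.6] [65.2 67.1] 51.41 med [ 0.3993 -0.3028  0.0944]
pink side 152 [ 403.4 -300.7] [67.4 65.3] 84.74 med [ 0.403  -0.3029  0.0933]
purple scene 145 [ 574.1 -446.4] [67.3 64.8] 45.48 med [ 0.5713 -0.4461  0.0946]
purple side 186 [ 572.1 -445.2] [66.6 64.4] 85.74 med [ 0.5724 -0.4501  0.0931]
pad scene 644 [446.   44.8] [187.  117.3] 86.7
mat scene 624 [ 1. -0.  1. ... -0.  1. -0.] 58.911598205566406
pad side 456 [439.8  53.5] [ 92.6 183.4] 0.84
mat side 486 [ 1. -0.  1. ... -0.  1. -0.] 57.99325180053711
```

```bash
python3 -m handwheel '[{"fingers":1,"x":-0.034,"y":0,"z":-0.039,"spin":7},{"fingers":1,"x":-0.068,"y":0,"z":-0.078,"spin":14},{"fingers":1,"x":-0.102,"y":0,"z":-0.116,"spin":21},{"fingers":1,"x":-0.136,"y":0,"z":-0.155,"spin":28},{"fingers":1,"x":-0.17,"y":0,"z":-0.194,"spin":35},{"fingers":1,"x":-0.203,"y":0,"z":-0.233,"spin":42},{"fingers":1,"x":-0.237,"y":0,"z":-0.272,"spin":49},{"fingers":1,"x":-0.271,"y":0,"z":-0.31,"spin":56},{"fingers":1,"x":-0.305,"y":0,"z":-0.349,"spin":64},{"fingers":1,"x":-0.339,"y":0,"z":-0.388,"spin":64}]' 40
python3 - <<'E'
from h import *
p,d,c=shot('wrist','w1.png'); t,Rm,o=tool();print(t,np.degrees(o['eef_rot']))
P=cloud(d,c); m=(P[...,2]>.038)&(P[...,2]<.055)
print(cv2.minAreaRect((P[m][:,:2]*1000).astype(np.float32)),m.sum())
from meas import *
for n in ('scene','side'):
        f=np.load(n+'.npz');p,P=f['p'],f['P'];hs=cv2.cvtColor(p,cv2.COLOR_RGB2HSV)
        m=(hs[...,0]>5)&(hs[...,0]<25)&(hs[...,1]>90)&(P[...,2]<.012)&(P[...,0]>.46)&(P[...,0]<.62)&(P[...,1]<-.25)&(P[...,1]>-.42)
        print(cv2.minEnclosingCircle((P[m][:,:2]*1000).astype(np.float32)))
E
```

```text
time_s: 1.2
ee_pos: [0.4339, 0.0497, 0.2246]
eef_rot: [-1.571, -0.0, 0.037]
force: [1.7, 0.7, -0.8]
grip_width: 0.094
[0.43607829 0.04454949 0.22448208] [-9.00884970e+01 -4.73251611e-02  2.11494062e+00]
((549.021728515625, -55.13511657714844), (282.65625, 306.06610107421875), 81.67958068847656) 7048
((535.7670288085938, -319.546142578125), 58.911598205566406)
((538.4674072265625, -315.82421875), 57.99325180053711)
```

View pics/w1.png

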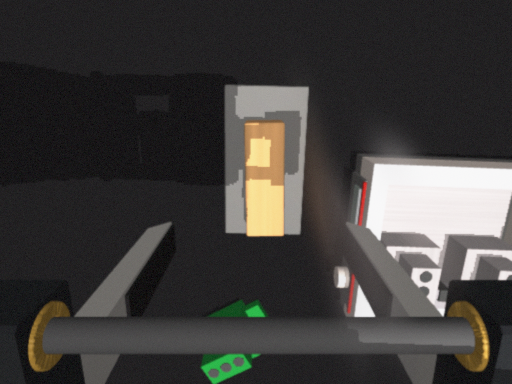

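Wrist view: block (265,178) lies centred between the jaws, on the pad, aligned. Descend, grip and lift.

```bash
python3 -m handwheel '[{"fingers":1,"x":0,"y":0.03,"z":0,"spin":0},{"fingers":1,"x":0,"y":0.06,"z":0,"spin":0},{"fingers":1,"x":0,"y":0.09,"z":0,"spin":0},{"fingers":1,"x":0,"y":0.12,"z":0,"spin":0},{"fingers":1,"x":0,"y":0.145,"z":0,"spin":0},{"fingers":1,"x":0,"y":0.165,"z":0,"spin":0},{"fingers":1,"x":0,"y":0.18,"z":0,"spin":0},{"fingers":1,"x":0,"y":0.19,"z":0,"spin":0},{"fingers":1,"x":0,"y":0.197,"z":0,"spin":0},{"fingers":1,"x":0,"y":0.197,"z":0,"spin":0}]' 50
python3 -m handwheel '[{"fingers":-1,"x":0,"y":0,"z":0,"spin":0},{"fingers":-1,"x":0,"y":0,"z":0,"spin":0},{"fingers":-1,"x":0,"y":0,"z":0,"spin":0},{"fingers":-1,"x":0,"y":0,"z":0,"spin":0},{"fingers":-1,"x":0,"y":0,"z":0,"spin":0},{"fingers":-1,"x":0,"y":0,"z":0,"spin":0},{"fingers":-1,"x":0,"y":0,"z":0,"spin":0},{"fingers":-1,"x":0,"y":0,"z":0,"spin":0},{"fingers":-1,"x":0,"y":0,"z":0,"spin":0},{"fingers":-1,"x":0,"y":0,"z":0,"spin":0}]' 50
python3 -m handwheel '[{"fingers":-1,"x":0,"y":-0.01,"z":0,"spin":0},{"fingers":-1,"x":0,"y":-0.02,"z":0,"spin":0},{"fingers":-1,"x":0,"y":-0.04,"z":0,"spin":0},{"fingers":-1,"x":0,"y":-0.06,"z":0,"spin":0},{"fingers":-1,"x":0,"y":-0.08,"z":0,"spin":0},{"fingers":-1,"x":0,"y":-0.10,"z":0,"spin":0},{"fingers":-1,"x":0,"y":-0.12,"z":0,"spin":1},{"fingers":-1,"x":0,"y":-0.14,"z":0,"spin":2},{"fingers":-1,"x":0,"y":-0.14,"z":0,"spin":2.4},{"fingers":-1,"x":0,"y":-0.14,"z":0,"spin":2.4}]' 50
python3 - <<'E'
from h import *
t,Rm,o=tool();print(t,np.degrees(o['eef_rot']))
p,d,c=shot('scene'); P=cloud(d,c);hs=cv2.cvtColor(p,cv2.COLOR_RGB2HSV)
m=(hs[...,0]>8)&(hs[...,0]<25)&(hs[...,1]>90)&(abs(P[...,0]-.44)<.1)&(abs(P[...,1]-.04)<.12)
print(m.sum(),np.nanpercentile(P[m],[2,50,98],axis=0).round(3))
E
```

```text
time_s: 2.25
ee_pos: [0.4333, 0.0519, 0.027]
eef_rot: [-1.571, 0.001, 0.042]
force: [0.2, 0.1, -0.6]
grip_width: 0.0941
time_s: 3.25
ee_pos: [0.4337, 0.0518, 0.0276]
eef_rot: [-1.571, -0.0, 0.042]
force: [2.3, 0.2, 1.9]
grip_width: 0.0394
time_s: 4.25
ee_pos: [0.4333, 0.0518, 0.1673]
eef_rot: [-1.571, -0.0, 0.0]
force: [-0.5, 1.0, -2.0]
grip_width: 0.0395
[0.43325239 0.05182525 0.16734827] [-9.00022820e+01 -1.88692964e-02  1.26562327e-02]
593 [[ 0.411 -0.022  0.149]
 [ 0.447  0.016  0.184]
 [ 0.474  0.09   0.282]]
```

```bash
python3 -m handwheel '[{"fingers":-1,"x":0.02,"y":0,"z":-0.027,"spin":0},{"fingers":-1,"x":0.041,"y":0,"z":-0.055,"spin":0},{"fingers":-1,"x":0.061,"y":0,"z":-0.082,"spin":0},{"fingers":-1,"x":0.082,"y":0,"z":-0.109,"spin":0},{"fingers":-1,"x":0.102,"y":0,"z":-0.137,"spin":0},{"fingers":-1,"x":0.122,"y":0,"z":-0.164,"spin":0},{"fingers":-1,"x":0.143,"y":0,"z":-0.192,"spin":0},{"fingers":-1,"x":0.163,"y":0,"z":-0.219,"spin":0},{"fingers":-1,"x":0.163,"y":0,"z":-0.219,"spin":0},{"fingers":-1,"x":0.163,"y":0,"z":-0.219,"spin":0}]' 60
python3 -m handwheel '[{"fingers":-1,"x":0,"y":0.02,"z":0,"spin":0},{"fingers":-1,"x":0,"y":0.04,"z":0,"spin":0},{"fingers":-1,"x":0,"y":0.055,"z":0,"spin":0},{"fingers":-1,"x":0,"y":0.07,"z":0,"spin":0},{"fingers":-1,"x":0,"y":0.08,"z":0,"spin":0},{"fingers":-1,"x":0,"y":0.09,"z":0,"spin":0},{"fingers":-1,"x":0,"y":0.096,"z":0,"spin":0},{"fingers":-1,"x":0,"y":0.1,"z":0,"spin":0},{"fingers":-1,"x":0,"y":0.1,"z":0,"spin":0},{"fingers":-1,"x":0,"y":0.1,"z":0,"spin":0}]'
python3 - <<'E'
from h import *
t,Rm,o=tool();print(t,np.degrees(o['eef_rot']))
for n in('scene','side'): 
    p,d,c=shot(n); cv2.imwrite(f'{n}_k.png',p[:,:,::-1])
    P=cloud(d,c);hs=cv2.cvtColor(p,cv2.COLOR_RGB2HSV)
    m=(hs[...,0]>8)&(hs[...,0]<25)&(hs[...,1]>90)&(abs(P[...,0]-.6)<.06)&(abs(P[...,1]+.17)<.09)&(P[...,2]>.03)
    print(m.sum(),np.nanpercentile(P[m],[2,50,98],axis=0).round(3))
a=cv2.imread('scene_k.png')[150:300,180:350];b=cv2.imread('side_k.png')[130:280,200:370]
cv2.imwrite('pics/k.png',cv2.resize(np.hstack([a,b]),None,fx=2.3,fy=2.3))
E
```

```text
time_s: 5.3
ee_pos: [0.5959, -0.1672, 0.1656]
eef_rot: [-1.57, 0.003, -0.0]
force: [0.7, 0.2, -2.8]
grip_width: 0.0395
time_s: 6.3
ee_pos: [0.5968, -0.1672, 0.0679]
eef_rot: [-1.571, -0.001, 0.0]
force: [0.4, -0.2, -1.7]
grip_width: 0.0401
[ 0.59675414 -0.16724592  0.06786682] [-9.00140338e+01 -3.67488277e-02  4.40977620e-03]
456 [[ 0.576 -0.241  0.048]
 [ 0.609 -0.213  0.084]
 [ 0.638 -0.154  0.187]]
585 [[ 0.561 -0.24   0.049]
 [ 0.595 -0.203  0.085]
 [ 0.63  -0.131  0.18 ]]
```

View pics/k.png

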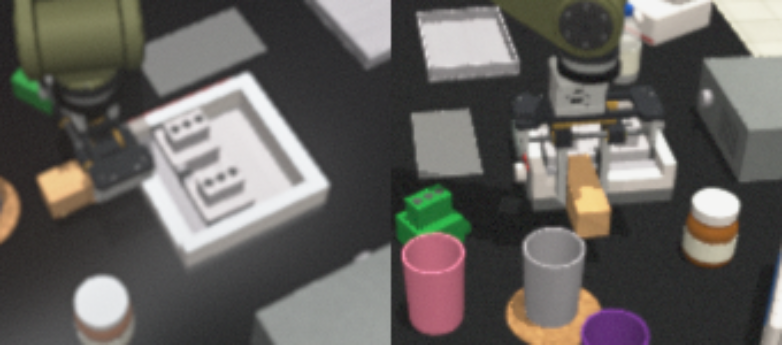

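Block held level, its front end ~35 mm behind insert 0's base and in line with it. Push along +y.

```bash
python3 -m handwheel '[{"fingers":-1,"x":0,"y":0,"z":0.01,"spin":0},{"fingers":-1,"x":0,"y":0,"z":0.02,"spin":0},{"fingers":-1,"x":0,"y":0,"z":0.028,"spin":0},{"fingers":-1,"x":0,"y":0,"z":0.033,"spin":0},{"fingers":-1,"x":0,"y":0,"z":0.036,"spin":0},{"fingers":-1,"x":0,"y":0,"z":0.039,"spin":0},{"fingers":-1,"x":0,"y":0,"z":0.042,"spin":0},{"fingers":-1,"x":0,"y":0,"z":0.045,"spin":0},{"fingers":-1,"x":0,"y":0,"z":0.048,"spin":0},{"fingers":-1,"x":0,"y":0,"z":0.05,"spin":0}]'
python3 -m handwheel '[{"fingers":-1,"x":0,"y":0,"z":0.002,"spin":0},{"fingers":-1,"x":0,"y":0,"z":0.004,"spin":0},{"fingers":-1,"x":0,"y":0,"z":0.006,"spin":0},{"fingers":-1,"x":0,"y":0,"z":0.008,"spin":0},{"fingers":-1,"x":0,"y":0,"z":0.01,"spin":0},{"fingers":-1,"x":0,"y":0,"z":0.012,"spin":0},{"fingers":-1,"x":0,"y":0,"z":0.014,"spin":0},{"fingers":-1,"x":0,"y":0,"z":0.016,"spin":0},{"fingers":-1,"x":0,"y":0,"z":0.016,"spin":0},{"fingers":-1,"x":0,"y":0,"z":0.016,"spin":0}]'
python3 - <<'E'
from h import *
t,Rm,o=tool();print(t,np.degrees(o['eef_rot']))
for n in('scene','side'): 
    p,d,c=shot(n); P=cloud(d,c);hs=cv2.cvtColor(p,cv2.COLOR_RGB2HSV)
    m=(hs[...,0]>8)&(hs[...,0]<25)&(hs[...,1]>90)&(abs(P[...,0]-.6)<.06)&(abs(P[...,1]+.12)<.09)&(P[...,2]>.03)
    print(m.sum(),np.nanpercentile(P[m],[2,50,98],axis=0).round(3))
    for x in(.596,.681):
        m=(P[...,2]>.086)&(P[...,2]<.096)&(abs(P[...,0]-x)<.02)&(abs(P[...,1]+.03)<.06)&(hs[...,1]<60)
        if m.sum()>20: print(n,x,m.sum(),np.percentile(P[m],[2,98],axis=0).round(3))
E
```

```text
time_s: 7.4
ee_pos: [0.5966, -0.1186, 0.0678]
eef_rot: [-1.573, -0.001, -0.0]
force: [-1.3, -11.9, -1.5]
grip_width: 0.0395
time_s: 8.4
ee_pos: [0.5964, -0.1007, 0.0672]
eef_rot: [-1.57, 0.001, 0.0]
force: [1.0, -0.7, -1.6]
grip_width: 0.0398
[ 0.59636106 -0.10074504  0.06717023] [-8.99638063e+01  3.13547672e-02  1.24771999e-02]
472 [[ 0.575 -0.175  0.05 ]
 [ 0.607 -0.145  0.084]
 [ 0.637 -0.087  0.181]]
scene 0.596 133 [[ 0.581 -0.041  0.087]
 [ 0.608  0.002  0.095]]
scene 0.681 198 [[ 0.666 -0.078  0.087]
 [ 0.695 -0.03   0.095]]
513 [[ 0.559 -0.173  0.048]
 [ 0.594 -0.136  0.084]
 [ 0.628 -0.062  0.181]]
side 0.596 33 [[ 0.59  -0.046  0.087]
 [ 0.61   0.005  0.095]]
side 0.681 92 [[ 0.667 -0.078  0.087]
 [ 0.694 -0.029  0.094]]
```

Insert 0's rib is now centred at y≈-0.021 (bath y ≈ +9 mm): loose. Back off, shift to lane 1, repeat.

```bash
python3 -m handwheel '[{"fingers":-1,"x":0,"y":0,"z":-0.01,"spin":0},{"fingers":-1,"x":0,"y":0,"z":-0.03,"spin":0},{"fingers":-1,"x":0,"y":0,"z":-0.055,"spin":0},{"fingers":-1,"x":0,"y":0,"z":-0.08,"spin":0},{"fingers":-1,"x":0.02,"y":0,"z":-0.08,"spin":0},{"fingers":-1,"x":0.045,"y":0,"z":-0.08,"spin":0},{"fingers":-1,"x":0.07,"y":0,"z":-0.08,"spin":0},{"fingers":-1,"x":0.084,"y":0,"z":-0.08,"spin":0},{"fingers":-1,"x":0.084,"y":0,"z":-0.08,"spin":0},{"fingers":-1,"x":0.084,"y":0,"z":-0.08,"spin":0}]'
python3 -m handwheel '[{"fingers":-1,"x":0,"y":0,"z":0.01,"spin":0},{"fingers":-1,"x":0,"y":0,"z":0.025,"spin":0},{"fingers":-1,"x":0,"y":0,"z":0.035,"spin":0},{"fingers":-1,"x":0,"y":0,"z":0.042,"spin":0},{"fingers":-1,"x":0,"y":0,"z":0.046,"spin":0},{"fingers":-1,"x":0,"y":0,"z":0.049,"spin":0},{"fingers":-1,"x":0,"y":0,"z":0.052,"spin":0},{"fingers":-1,"x":0,"y":0,"z":0.055,"spin":0},{"fingers":-1,"x":0,"y":0,"z":0.058,"spin":0},{"fingers":-1,"x":0,"y":0,"z":0.061,"spin":0}]'
python3 -m handwheel '[{"fingers":-1,"x":0,"y":0,"z":0.002,"spin":0},{"fingers":-1,"x":0,"y":0,"z":0.004,"spin":0},{"fingers":-1,"x":0,"y":0,"z":0.006,"spin":0},{"fingers":-1,"x":0,"y":0,"z":0.008,"spin":0},{"fingers":-1,"x":0,"y":0,"z":0.01,"spin":0},{"fingers":-1,"x":0,"y":0,"z":0.012,"spin":0},{"fingers":-1,"x":0,"y":0,"z":0.014,"spin":0},{"fingers":-1,"x":0,"y":0,"z":0.016,"spin":0},{"fingers":-1,"x":0,"y":0,"z":0.018,"spin":0},{"fingers":-1,"x":0,"y":0,"z":0.018,"spin":0}]'
python3 - <<'E'
from h import *
t,Rm,o=tool();print(t,np.degrees(o['eef_rot']))
for n in('scene','side'): 
    p,d,c=shot(n); P=cloud(d,c);hs=cv2.cvtColor(p,cv2.COLOR_RGB2HSV)
    for x in(.596,.681):
        m=(P[...,2]>.086)&(P[...,2]<.096)&(abs(P[...,0]-x)<.02)&(abs(P[...,1]+.03)<.06)&(hs[...,1]<60)
        if m.sum()>20: print(n,x,m.sum(),np.percentile(P[m],[2,98],axis=0).round(3))
E
```

```text
time_s: 9.5
ee_pos: [0.6798, -0.1815, 0.0668]
eef_rot: [-1.57, 0.001, 0.0]
force: [-0.5, 0.5, -1.9]
grip_width: 0.0395
time_s: 10.5
ee_pos: [0.6805, -0.1227, 0.0679]
eef_rot: [-1.574, -0.001, -0.001]
force: [-1.2, -13.6, -0.3]
grip_width: 0.0395
time_s: 11.5
ee_pos: [0.6806, -0.1017, 0.0675]
eef_rot: [-1.571, -0.0, 0.0]
force: [0.3, -1.3, -0.8]
grip_width: 0.0396
[ 0.68056395 -0.10172085  0.06748357] [-8.99880720e+01 -4.04443033e-03  2.31287387e-02]
scene 0.596 37 [[ 0.586 -0.013  0.087]
 [ 0.608  0.003  0.095]]
scene 0.681 170 [[ 0.665 -0.043  0.087]
 [ 0.694  0.     0.095]]
side 0.596 88 [[ 0.583 -0.045  0.087]
 [ 0.61   0.002  0.094]]
```

Both inserts loose (rib centres bath y ≈ +9 mm). Return the block to the pad.

```bash
python3 -m handwheel '[{"fingers":-1,"x":0,"y":0,"z":-0.01,"spin":0},{"fingers":-1,"x":0,"y":0,"z":-0.03,"spin":0},{"fingers":-1,"x":0,"y":0,"z":-0.055,"spin":0},{"fingers":-1,"x":0,"y":0,"z":-0.07,"spin":0},{"fingers":-1,"x":0,"y":-0.02,"z":-0.07,"spin":0},{"fingers":-1,"x":0,"y":-0.045,"z":-0.07,"spin":0},{"fingers":-1,"x":0,"y":-0.075,"z":-0.07,"spin":0},{"fingers":-1,"x":0,"y":-0.1,"z":-0.07,"spin":0},{"fingers":-1,"x":0,"y":-0.1,"z":-0.07,"spin":0},{"fingers":-1,"x":0,"y":-0.1,"z":-0.07,"spin":0}]'
python3 -m handwheel '[{"fingers":-1,"x":-0.027,"y":0,"z":0.026,"spin":0},{"fingers":-1,"x":-0.054,"y":0,"z":0.052,"spin":0},{"fingers":-1,"x":-0.081,"y":0,"z":0.079,"spin":0},{"fingers":-1,"x":-0.107,"y":0,"z":0.105,"spin":0},{"fingers":-1,"x":-0.134,"y":0,"z":0.131,"spin":0},{"fingers":-1,"x":-0.16,"y":0,"z":0.157,"spin":0},{"fingers":-1,"x":-0.187,"y":0,"z":0.184,"spin":0},{"fingers":-1,"x":-0.214,"y":0,"z":0.21,"spin":0},{"fingers":-1,"x":-0.24,"y":0,"z":0.236,"spin":0},{"fingers":-1,"x":-0.24,"y":0,"z":0.236,"spin":0}]'
python3 -m handwheel '[{"fingers":-1,"x":0,"y":0.02,"z":0,"spin":0},{"fingers":-1,"x":0,"y":0.04,"z":0,"spin":0},{"fingers":-1,"x":0,"y":0.065,"z":0,"spin":0},{"fingers":-1,"x":0,"y":0.09,"z":0,"spin":0},{"fingers":-1,"x":0,"y":0.11,"z":0,"spin":0},{"fingers":-1,"x":0,"y":0.125,"z":0,"spin":0},{"fingers":-1,"x":0,"y":0.132,"z":0,"spin":0},{"fingers":-1,"x":0,"y":0.136,"z":0,"spin":0},{"fingers":-1,"x":0,"y":0.138,"z":0,"spin":0},{"fingers":-1,"x":0,"y":0.138,"z":0,"spin":0}]'
```

```text
time_s: 12.6
ee_pos: [0.6803, -0.1727, 0.1666]
eef_rot: [-1.571, 0.0, -0.0]
force: [-0.4, 0.7, -2.5]
grip_width: 0.0395
time_s: 13.6
ee_pos: [0.4376, 0.0656, 0.166]
eef_rot: [-1.571, 0.003, 0.002]
force: [0.4, 0.9, -2.1]
grip_width: 0.0396
time_s: 14.6
ee_pos: [0.4407, 0.0638, 0.0296]
eef_rot: [-1.571, -0.0, 0.0]
force: [-0.2, -0.0, -2.2]
grip_width: 0.0398
```

```bash
python3 -m handwheel '[{"fingers":-1,"x":0,"y":0.001,"z":0,"spin":0},{"fingers":-1,"x":0,"y":0.002,"z":0,"spin":0},{"fingers":-1,"x":0,"y":0.002,"z":0,"spin":0},{"fingers":0,"x":0,"y":0.002,"z":0,"spin":0},{"fingers":0.3,"x":0,"y":0.002,"z":0,"spin":0},{"fingers":0.5,"x":0,"y":0.002,"z":0,"spin":0},{"fingers":0.7,"x":0,"y":0.002,"z":0,"spin":0},{"fingers":1,"x":0,"y":0.002,"z":0,"spin":0},{"fingers":1,"x":0,"y":0.002,"z":0,"spin":0},{"fingers":1,"x":0,"y":0.002,"z":0,"spin":0}]'
python3 -m handwheel '[{"fingers":1,"x":0,"y":-0.02,"z":0,"spin":0},{"fingers":1,"x":0,"y":-0.05,"z":0,"spin":0},{"fingers":1,"x":0,"y":-0.09,"z":0,"spin":0},{"fingers":1,"x":0,"y":-0.13,"z":0,"spin":0},{"fingers":1,"x":0,"y":-0.16,"z":0,"spin":0},{"fingers":1,"x":0.035,"y":-0.16,"z":-0.02,"spin":0},{"fingers":1,"x":0.075,"y":-0.16,"z":-0.04,"spin":0},{"fingers":1,"x":0.115,"y":-0.16,"z":-0.063,"spin":0},{"fingers":1,"x":0.156,"y":-0.16,"z":-0.084,"spin":0},{"fingers":1,"x":0.156,"y":-0.16,"z":-0.084,"spin":0}]'
python3 - <<'E'
from h import *
p,d,c=shot('wrist','w2.png'); t,Rm,o=tool();print(t,np.degrees(o['eef_rot']))
P=cloud(d,c);hs=cv2.cvtColor(p,cv2.COLOR_RGB2HSV)
for x in(.596,.681):
    m=(P[...,2]>.084)&(P[...,2]<.098)&(abs(P[...,0]-x)<.025)&(abs(P[...,1]+.03)<.06)
    if m.sum()>20: print(x,m.sum(),cv2.minAreaRect((P[m][:,:2]*1000).astype(np.float32)),np.percentile(P[m],[2,98],axis=0).round(3))
p,d,c=shot('scene');P=cloud(d,c);hs=cv2.cvtColor(p,cv2.COLOR_RGB2HSV)
m=(hs[...,0]>8)&(hs[...,0]<25)&(hs[...,1]>90)&(abs(P[...,0]-.44)<.1)&(abs(P[...,1]-.04)<.12)&(P[...,2]>.038)&(P[...,2]<.06)
if m.sum()>20:print(m.sum(),cv2.minAreaRect((P[m][:,:2]*1000).astype(np.float32)))
E
```

```text
time_s: 15.6
ee_pos: [0.4405, 0.0638, 0.0275]
eef_rot: [-1.571, -0.0, 0.0]
force: [0.1, 0.2, 0.5]
grip_width: 0.0915
time_s: 16.6
ee_pos: [0.5991, -0.0225, 0.1856]
eef_rot: [-1.571, 0.002, -0.002]
force: [-1.0, 1.4, -1.3]
grip_width: 0.0939
[ 0.59731001 -0.02127292  0.18584012] [-89.9900732    0.11859394  -0.09102552]
0.596 2257 ((597.1632080078125, -20.26527214050293), (28.045211791992188, 50.064090728759766), 0.7014271020889282) [[ 0.584 -0.044  0.089]
 [ 0.61   0.004  0.093]]
0.681 2348 ((680.9384155273438, -20.812910079956055), (28.511486053466797, 50.063499450683594), 0.35596081614494324) [[ 0.667 -0.044  0.086]
 [ 0.694  0.003  0.093]]
217 ((440.225341796875, 50.250640869140625), (120.21477508544922, 40.81471252441406), 89.76432800292969)
```

View pics/w2.png

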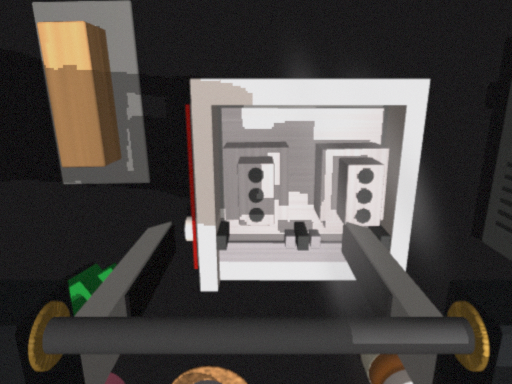

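Wrist view: both inserts clear of the keeper, ribs at (256,195) and (365,193); block on pad. Grasp insert 0's rib.

```bash
python3 -m handwheel '[{"fingers":1,"x":0,"y":0.02,"z":0,"spin":0},{"fingers":1,"x":0,"y":0.04,"z":0,"spin":0},{"fingers":1,"x":0,"y":0.06,"z":0,"spin":0},{"fingers":1,"x":0,"y":0.08,"z":0,"spin":0},{"fingers":1,"x":0,"y":0.092,"z":0,"spin":0},{"fingers":1,"x":0,"y":0.1,"z":0,"spin":0},{"fingers":1,"x":0,"y":0.103,"z":0,"spin":0},{"fingers":1,"x":0,"y":0.103,"z":0,"spin":0},{"fingers":0,"x":0,"y":0.103,"z":0,"spin":0},{"fingers":0,"x":0,"y":0.103,"z":0,"spin":0}]'
python3 -m handwheel '[{"fingers":-1,"x":0,"y":0,"z":0,"spin":0},{"fingers":-1,"x":0,"y":0,"z":0,"spin":0},{"fingers":-1,"x":0,"y":0,"z":0,"spin":0},{"fingers":-1,"x":0,"y":0,"z":0,"spin":0},{"fingers":-1,"x":0,"y":0,"z":0,"spin":0},{"fingers":-1,"x":0,"y":0,"z":0,"spin":0},{"fingers":-1,"x":0,"y":0,"z":0,"spin":0},{"fingers":-1,"x":0,"y":0,"z":0,"spin":0},{"fingers":-1,"x":0,"y":-0.002,"z":0,"spin":0},{"fingers":-1,"x":0,"y":-0.005,"z":0,"spin":0}]' 60
python3 -m handwheel '[{"fingers":-1,"x":0,"y":-0.01,"z":0,"spin":0},{"fingers":-1,"x":0,"y":-0.02,"z":0,"spin":0},{"fingers":-1,"x":0,"y":-0.035,"z":0,"spin":0},{"fingers":-1,"x":0,"y":-0.05,"z":0,"spin":0},{"fingers":-1,"x":0,"y":-0.065,"z":0,"spin":0},{"fingers":-1,"x":0,"y":-0.08,"z":0,"spin":0},{"fingers":-1,"x":0,"y":-0.095,"z":0,"spin":0},{"fingers":-1,"x":0,"y":-0.105,"z":0,"spin":0},{"fingers":-1,"x":0,"y":-0.105,"z":0,"spin":0},{"fingers":-1,"x":0,"y":-0.105,"z":0,"spin":0}]'
```

```text
time_s: 17.7
ee_pos: [0.5968, -0.0202, 0.0852]
eef_rot: [-1.571, -0.001, 0.0]
force: [-0.1, 0.1, -0.5]
grip_width: 0.0813
time_s: 18.7
ee_pos: [0.5961, -0.0201, 0.0891]
eef_rot: [-1.571, 0.001, 0.0]
force: [0.0, -0.0, -4.3]
grip_width: 0.0276
time_s: 19.7
ee_pos: [0.5964, -0.0201, 0.1941]
eef_rot: [-1.571, 0.0, 0.0]
force: [-0.6, -1.1, -3.6]
grip_width: 0.0275
```

```bash
python3 -m handwheel '[{"fingers":-1,"x":-0.01,"y":0,"z":0.041,"spin":0},{"fingers":-1,"x":-0.02,"y":0,"z":0.082,"spin":0},{"fingers":-1,"x":-0.03,"y":0,"z":0.124,"spin":0},{"fingers":-1,"x":-0.041,"y":0,"z":0.165,"spin":0},{"fingers":-1,"x":-0.051,"y":0,"z":0.206,"spin":0},{"fingers":-1,"x":-0.061,"y":0,"z":0.247,"spin":0},{"fingers":-1,"x":-0.071,"y":0,"z":0.288,"spin":0},{"fingers":-1,"x":-0.081,"y":0,"z":0.33,"spin":0},{"fingers":-1,"x":-0.091,"y":0,"z":0.371,"spin":0},{"fingers":-1,"x":-0.101,"y":0,"z":0.412,"spin":0}]'
python3 -m handwheel '[{"fingers":-1,"x":0,"y":0,"z":0,"spin":0},{"fingers":-1,"x":0,"y":0.025,"z":0,"spin":0},{"fingers":-1,"x":0,"y":0.05,"z":0,"spin":0},{"fingers":-1,"x":0,"y":0.075,"z":0,"spin":0},{"fingers":-1,"x":0,"y":0.095,"z":0,"spin":0},{"fingers":-1,"x":0,"y":0.108,"z":0,"spin":0},{"fingers":-1,"x":0,"y":0.115,"z":0,"spin":0},{"fingers":-1,"x":0,"y":0.119,"z":0,"spin":0},{"fingers":-1,"x":0,"y":0.122,"z":0,"spin":0},{"fingers":-1,"x":0,"y":0.122,"z":0,"spin":0}]'
python3 -m handwheel '[{"fingers":-1,"x":0,"y":0.001,"z":0,"spin":0},{"fingers":-1,"x":0,"y":0.0015,"z":0,"spin":0},{"fingers":-1,"x":0,"y":0.002,"z":0,"spin":0},{"fingers":-1,"x":0,"y":0.0025,"z":0,"spin":0},{"fingers":-1,"x":0,"y":0.0025,"z":0,"spin":0},{"fingers":-1,"x":0,"y":0.0025,"z":0,"spin":0},{"fingers":-1,"x":0,"y":0.0025,"z":0,"spin":0},{"fingers":-1,"x":0,"y":0.0025,"z":0,"spin":0},{"fingers":-1,"x":0,"y":0.0025,"z":0,"spin":0},{"fingers":-1,"x":0,"y":0.0025,"z":0,"spin":0}]'
```

```text
time_s: 20.7
ee_pos: [0.4945, 0.3933, 0.1934]
eef_rot: [-1.572, 0.001, 0.0]
force: [0.4, 0.1, -3.9]
grip_width: 0.0276
time_s: 21.7
ee_pos: [0.4956, 0.3919, 0.0728]
eef_rot: [-1.571, -0.0, 0.0]
force: [1.0, 0.6, -3.5]
grip_width: 0.0274
time_s: 22.7
ee_pos: [0.4955, 0.3918, 0.07]
eef_rot: [-1.571, -0.0, 0.0]
force: [-0.8, 0.5, -3.3]
grip_width: 0.0275
```

```bash
python3 -m handwheel '[{"fingers":-1,"x":0,"y":0.0005,"z":0,"spin":0},{"fingers":-1,"x":0,"y":0.001,"z":0,"spin":0},{"fingers":-1,"x":0,"y":0.0015,"z":0,"spin":0},{"fingers":-1,"x":0,"y":0.0015,"z":0,"spin":0},{"fingers":-0.2,"x":0,"y":0.0015,"z":0,"spin":0},{"fingers":0,"x":0,"y":0.0015,"z":0,"spin":0},{"fingers":0.4,"x":0,"y":0.0015,"z":0,"spin":0},{"fingers":0.7,"x":0,"y":0.0015,"z":0,"spin":0},{"fingers":0.7,"x":0,"y":0.0015,"z":0,"spin":0},{"fingers":0.7,"x":0,"y":0.0015,"z":0,"spin":0}]'
python3 -m handwheel '[{"fingers":0.7,"x":0,"y":-0.015,"z":0,"spin":0},{"fingers":0.7,"x":0,"y":-0.035,"z":0,"spin":0},{"fingers":0.7,"x":0,"y":-0.06,"z":0,"spin":0},{"fingers":0.7,"x":0,"y":-0.09,"z":0,"spin":0},{"fingers":0.7,"x":0,"y":-0.12,"z":0,"spin":0},{"fingers":0.7,"x":0,"y":-0.125,"z":0,"spin":0},{"fingers":0.7,"x":0,"y":-0.125,"z":0,"spin":0},{"fingers":0.7,"x":0,"y":-0.125,"z":0,"spin":0},{"fingers":0.7,"x":0,"y":-0.125,"z":0,"spin":0},{"fingers":0.7,"x":0,"y":-0.125,"z":0,"spin":0}]'
python3 -m handwheel '[{"fingers":0.7,"x":0.019,"y":0,"z":-0.041,"spin":0},{"fingers":0.7,"x":0.037,"y":0,"z":-0.082,"spin":0},{"fingers":0.7,"x":0.056,"y":0,"z":-0.124,"spin":0},{"fingers":0.7,"x":0.074,"y":0,"z":-0.165,"spin":0},{"fingers":0.7,"x":0.093,"y":0,"z":-0.206,"spin":0},{"fingers":0.7,"x":0.111,"y":0,"z":-0.247,"spin":0},{"fingers":0.7,"x":0.13,"y":0,"z":-0.288,"spin":0},{"fingers":0.7,"x":0.148,"y":0,"z":-0.33,"spin":0},{"fingers":0.7,"x":0.167,"y":0,"z":-0.371,"spin":0},{"fingers":0.7,"x":0.185,"y":0,"z":-0.412,"spin":0}]'
python3 - <<'E'
from h import *
p,d,c=shot('wrist'); t,Rm,o=tool();print(t,np.degrees(o['eef_rot']))
P=cloud(d,c)
m=(P[...,2]>.084)&(P[...,2]<.098)&(abs(P[...,0]-.681)<.025)&(abs(P[...,1]+.03)<.06)
print(m.sum(),cv2.minAreaRect((P[m][:,:2]*1000).astype(np.float32)))
p,d,c=shot('scene');P=cloud(d,c)
m=(P[...,2]>.065)&(P[...,2]<.085)&(abs(P[...,0]-.4955)<.04)&(abs(P[...,1]-.392)<.05)
print(m.sum(),cv2.minAreaRect((P[m][:,:2]*1000).astype(np.float32)),np.median(P[m],0))
E
```

```text
time_s: 23.7
ee_pos: [0.4955, 0.3918, 0.0685]
eef_rot: [-1.571, -0.0, 0.0]
force: [-0.0, 0.8, -0.8]
grip_width: 0.0724
time_s: 24.7
ee_pos: [0.4952, 0.3917, 0.1925]
eef_rot: [-1.572, 0.001, 0.0]
force: [0.7, -0.1, 0.3]
grip_width: 0.0801
time_s: 25.7
ee_pos: [0.6809, -0.022, 0.1929]
eef_rot: [-1.571, 0.001, 0.0]
force: [-0.5, 0.8, 0.2]
grip_width: 0.08
[ 0.68228285 -0.02819199  0.19238071] [-9.00727422e+01  3.76402727e-02 -2.52638330e-01]
2176 ((681.099609375, -21.344240188598633), (27.89398765563965, 50.450233459472656), 0.781315803527832)
135 ((496.2288513183594, 389.84661865234375), (51.270347595214844, 32.65208053588867), 87.11737060546875) [0.4975468  0.38782853 0.07545355]
```

```bash
python3 -m handwheel '[{"fingers":0.7,"x":0,"y":0.02,"z":0,"spin":0},{"fingers":0.7,"x":0,"y":0.04,"z":0,"spin":0},{"fingers":0.7,"x":0,"y":0.06,"z":0,"spin":0},{"fingers":0.7,"x":0,"y":0.08,"z":0,"spin":0},{"fingers":0.7,"x":0,"y":0.095,"z":0,"spin":0},{"fingers":0.7,"x":0,"y":0.104,"z":0,"spin":0},{"fingers":0.7,"x":0,"y":0.108,"z":0,"spin":0},{"fingers":0.7,"x":0,"y":0.109,"z":0,"spin":0},{"fingers":0,"x":0,"y":0.109,"z":0,"spin":0},{"fingers":0,"x":0,"y":0.109,"z":0,"spin":0}]'
python3 -m handwheel '[{"fingers":-1,"x":0,"y":0,"z":0,"spin":0},{"fingers":-1,"x":0,"y":0,"z":0,"spin":0},{"fingers":-1,"x":0,"y":0,"z":0,"spin":0},{"fingers":-1,"x":0,"y":0,"z":0,"spin":0},{"fingers":-1,"x":0,"y":0,"z":0,"spin":0},{"fingers":-1,"x":0,"y":0,"z":0,"spin":0},{"fingers":-1,"x":0,"y":0,"z":0,"spin":0},{"fingers":-1,"x":0,"y":0,"z":0,"spin":0},{"fingers":-1,"x":0,"y":-0.002,"z":0,"spin":0},{"fingers":-1,"x":0,"y":-0.005,"z":0,"spin":0}]' 60
python3 -m handwheel '[{"fingers":-1,"x":0,"y":-0.01,"z":0,"spin":0},{"fingers":-1,"x":0,"y":-0.02,"z":0,"spin":0},{"fingers":-1,"x":0,"y":-0.035,"z":0,"spin":0},{"fingers":-1,"x":0,"y":-0.05,"z":0,"spin":0},{"fingers":-1,"x":0,"y":-0.065,"z":0,"spin":0},{"fingers":-1,"x":0,"y":-0.08,"z":0,"spin":0},{"fingers":-1,"x":0,"y":-0.095,"z":0,"spin":0},{"fingers":-1,"x":0,"y":-0.105,"z":0,"spin":0},{"fingers":-1,"x":0,"y":-0.105,"z":0,"spin":0},{"fingers":-1,"x":0,"y":-0.105,"z":0,"spin":0}]'
```

```text
time_s: 26.8
ee_pos: [0.6808, -0.0202, 0.0853]
eef_rot: [-1.571, -0.001, 0.0]
force: [-0.4, -0.0, 0.4]
grip_width: 0.0674
time_s: 27.8
ee_pos: [0.6801, -0.0201, 0.089]
eef_rot: [-1.571, 0.001, 0.0]
force: [-0.7, -0.0, -3.3]
grip_width: 0.0274
time_s: 28.8
ee_pos: [0.6804, -0.0202, 0.194]
eef_rot: [-1.571, 0.001, 0.0]
force: [-0.6, -0.5, -4.0]
grip_width: 0.0274
```

```bash
python3 -m handwheel '[{"fingers":-1,"x":-0.023,"y":0,"z":0.04,"spin":0},{"fingers":-1,"x":-0.045,"y":0,"z":0.08,"spin":0},{"fingers":-1,"x":-0.068,"y":0,"z":0.12,"spin":0},{"fingers":-1,"x":-0.09,"y":0,"z":0.16,"spin":0},{"fingers":-1,"x":-0.113,"y":0,"z":0.2,"spin":0},{"fingers":-1,"x":-0.136,"y":0,"z":0.24,"spin":0},{"fingers":-1,"x":-0.159,"y":0,"z":0.28,"spin":0},{"fingers":-1,"x":-0.182,"y":0,"z":0.319,"spin":0},{"fingers":-1,"x":-0.182,"y":0,"z":0.319,"spin":0},{"fingers":-1,"x":-0.182,"y":0,"z":0.319,"spin":0}]'
python3 -m handwheel '[{"fingers":-1,"x":0,"y":0,"z":0,"spin":0},{"fingers":-1,"x":0,"y":0.025,"z":0,"spin":0},{"fingers":-1,"x":0,"y":0.05,"z":0,"spin":0},{"fingers":-1,"x":0,"y":0.075,"z":0,"spin":0},{"fingers":-1,"x":0,"y":0.095,"z":0,"spin":0},{"fingers":-1,"x":0,"y":0.108,"z":0,"spin":0},{"fingers":-1,"x":0,"y":0.115,"z":0,"spin":0},{"fingers":-1,"x":0,"y":0.12,"z":0,"spin":0},{"fingers":-1,"x":0,"y":0.123,"z":0,"spin":0},{"fingers":-1,"x":0,"y":0.123,"z":0,"spin":0}]'
python3 -m handwheel '[{"fingers":-1,"x":0,"y":0.001,"z":0,"spin":0},{"fingers":-1,"x":0,"y":0.002,"z":0,"spin":0},{"fingers":-1,"x":0,"y":0.0025,"z":0,"spin":0},{"fingers":-1,"x":0,"y":0.003,"z":0,"spin":0},{"fingers":-1,"x":0,"y":0.003,"z":0,"spin":0},{"fingers":-0.2,"x":0,"y":0.003,"z":0,"spin":0},{"fingers":0,"x":0,"y":0.003,"z":0,"spin":0},{"fingers":0.4,"x":0,"y":0.003,"z":0,"spin":0},{"fingers":0.7,"x":0,"y":0.003,"z":0,"spin":0},{"fingers":0.7,"x":0,"y":0.003,"z":0,"spin":0}]'
python3 -m handwheel '[{"fingers":0.7,"x":0,"y":-0.015,"z":0,"spin":0},{"fingers":0.7,"x":0,"y":-0.035,"z":0,"spin":0},{"fingers":0.7,"x":0,"y":-0.06,"z":0,"spin":0},{"fingers":0.7,"x":0,"y":-0.09,"z":0,"spin":0},{"fingers":0.7,"x":0,"y":-0.12,"z":0,"spin":0},{"fingers":0.7,"x":0,"y":-0.125,"z":0,"spin":0},{"fingers":0.7,"x":0,"y":-0.125,"z":0,"spin":0},{"fingers":0.7,"x":0,"y":-0.125,"z":0,"spin":0},{"fingers":0.7,"x":0,"y":-0.125,"z":0,"spin":0},{"fingers":0.7,"x":0,"y":-0.125,"z":0,"spin":0}]'
```

```text
time_s: 29.8
ee_pos: [0.4978, 0.2994, 0.1937]
eef_rot: [-1.572, 0.001, 0.002]
force: [-0.2, 0.1, -3.6]
grip_width: 0.0276
time_s: 30.8
ee_pos: [0.4987, 0.2989, 0.0717]
eef_rot: [-1.571, -0.0, 0.0]
force: [0.2, -0.8, -2.5]
grip_width: 0.0273
time_s: 31.8
ee_pos: [0.4985, 0.2988, 0.0685]
eef_rot: [-1.571, -0.0, 0.0]
force: [0.3, 0.1, -0.3]
grip_width: 0.0643
time_s: 32.8
ee_pos: [0.4982, 0.2987, 0.1925]
eef_rot: [-1.572, 0.001, 0.0]
force: [0.4, -0.1, 0.2]
grip_width: 0.0796
```

```bash
python3 -m handwheel '[{"fingers":1,"x":0,"y":0,"z":-0.045,"spin":0},{"fingers":1,"x":0,"y":0,"z":-0.09,"spin":0},{"fingers":1,"x":0,"y":0,"z":-0.135,"spin":0},{"fingers":1,"x":0,"y":0,"z":-0.18,"spin":0},{"fingers":1,"x":0,"y":0,"z":-0.225,"spin":0},{"fingers":1,"x":0,"y":0,"z":-0.27,"spin":0},{"fingers":1,"x":0,"y":0,"z":-0.315,"spin":0},{"fingers":1,"x":0,"y":0,"z":-0.36,"spin":0},{"fingers":1,"x":0,"y":0,"z":-0.405,"spin":0},{"fingers":1,"x":0,"y":0,"z":-0.45,"spin":0}]'
python3 -m handwheel '[{"fingers":1,"x":0.004,"y":0,"z":-0.02,"spin":5},{"fingers":1,"x":0.008,"y":0,"z":-0.04,"spin":10},{"fingers":1,"x":0.013,"y":0,"z":-0.06,"spin":15},{"fingers":1,"x":0.017,"y":0,"z":-0.08,"spin":20},{"fingers":1,"x":0.021,"y":0,"z":-0.1,"spin":25},{"fingers":1,"x":0.025,"y":0,"z":-0.12,"spin":30},{"fingers":1,"x":0.03,"y":0,"z":-0.14,"spin":35},{"fingers":1,"x":0.037,"y":0,"z":-0.162,"spin":40},{"fingers":1,"x":0.037,"y":0,"z":-0.162,"spin":45},{"fingers":1,"x":0.037,"y":0,"z":-0.162,"spin":45}]'
python3 -m handwheel '[{"fingers":1,"x":0,"y":0,"z":0,"spin":6},{"fingers":1,"x":0,"y":0,"z":0,"spin":12},{"fingers":1,"x":0,"y":0,"z":0,"spin":18},{"fingers":1,"x":0,"y":0,"z":0,"spin":24},{"fingers":1,"x":0,"y":0,"z":0,"spin":30},{"fingers":1,"x":0,"y":0,"z":0,"spin":36},{"fingers":1,"x":0,"y":0,"z":0,"spin":42},{"fingers":1,"x":0,"y":0,"z":0,"spin":45},{"fingers":1,"x":0,"y":0,"z":0,"spin":45},{"fingers":1,"x":0,"y":0,"z":0,"spin":45}]'
python3 - <<'E'
from h import *
p,d,c=shot('wrist','w3.png'); t,Rm,o=tool();print(t,np.degrees(o['eef_rot']))
P=cloud(d,c)
m=(P[...,2]>.088)&(P[...,2]<.105)&(abs(P[...,0]-.536)<.05)&(abs(P[...,1]+.313)<.05)
if m.sum():print(m.sum(),cv2.minEnclosingCircle((P[m][:,:2]*1000).astype(np.float32)))
p,d,c=shot('scene','s3.png')
E
```

```text
time_s: 33.8
ee_pos: [0.4981, -0.153, 0.1931]
eef_rot: [-1.571, 0.0, 0.0]
force: [1.0, 0.3, -0.0]
grip_width: 0.094
time_s: 34.8
ee_pos: [0.5353, -0.3135, 0.1926]
eef_rot: [-1.571, 0.001, -0.787]
force: [-0.3, 0.8, 0.3]
grip_width: 0.0942
time_s: 35.8
ee_pos: [0.5355, -0.3128, 0.1933]
eef_rot: [-1.571, 0.0, -1.567]
force: [0.0, 1.1, -0.3]
grip_width: 0.0938
[ 0.53552528 -0.31291858  0.19336013] [-9.00094836e+01  6.79655061e-03 -8.98195079e+01]
1594 ((535.4882202148438, -312.2561340332031), 33.89951705932617)
```

View pics/w3.png

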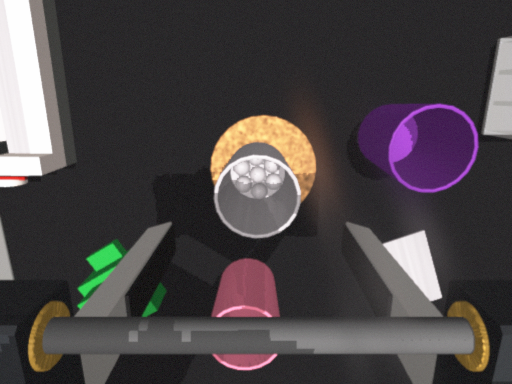

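View pics/s3.png

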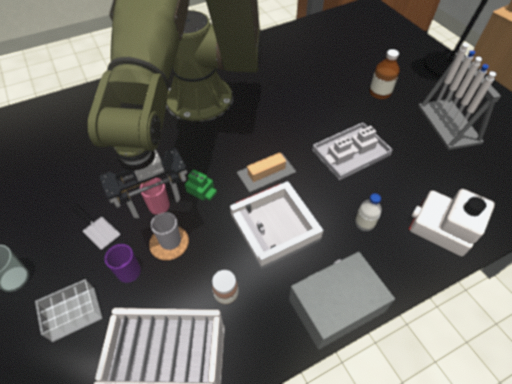

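Wrist view: cup (258,195) with about seven beads, centred between the jaws; scene: both inserts upright in tray, block on its pad. Grasp cup at mid-height, moderate force.

```bash
python3 -m handwheel '[{"fingers":1,"x":0,"y":0.025,"z":0,"spin":0},{"fingers":1,"x":0,"y":0.05,"z":0,"spin":0},{"fingers":1,"x":0,"y":0.075,"z":0,"spin":0},{"fingers":1,"x":0,"y":0.095,"z":0,"spin":0},{"fingers":1,"x":0,"y":0.115,"z":0,"spin":0},{"fingers":1,"x":0,"y":0.13,"z":0,"spin":0},{"fingers":1,"x":0,"y":0.137,"z":0,"spin":0},{"fingers":1,"x":0,"y":0.14,"z":0,"spin":0},{"fingers":1,"x":0,"y":0.14,"z":0,"spin":0},{"fingers":1,"x":0,"y":0.14,"z":0,"spin":0}]'
python3 -m handwheel '[{"fingers":-1,"x":0,"y":0,"z":0,"spin":0},{"fingers":-1,"x":0,"y":0,"z":0,"spin":0},{"fingers":-1,"x":0,"y":0,"z":0,"spin":0},{"fingers":-1,"x":0,"y":0,"z":0,"spin":0},{"fingers":-1,"x":0,"y":0,"z":0,"spin":0},{"fingers":-1,"x":0,"y":0,"z":0,"spin":0},{"fingers":-1,"x":0,"y":0,"z":0,"spin":0},{"fingers":-1,"x":0,"y":-0.002,"z":0,"spin":0},{"fingers":-1,"x":0,"y":-0.005,"z":0,"spin":0},{"fingers":-1,"x":0,"y":-0.01,"z":0,"spin":0}]' 15
python3 -m handwheel '[{"fingers":-1,"x":0,"y":-0.015,"z":0,"spin":0},{"fingers":-1,"x":0,"y":-0.03,"z":0,"spin":0},{"fingers":-1,"x":0,"y":-0.045,"z":0,"spin":0},{"fingers":-1,"x":0,"y":-0.06,"z":0,"spin":0},{"fingers":-1,"x":0,"y":-0.075,"z":0,"spin":0},{"fingers":-1,"x":0,"y":-0.09,"z":0,"spin":0},{"fingers":-1,"x":0,"y":-0.1,"z":0,"spin":0},{"fingers":-1,"x":0,"y":-0.1,"z":0,"spin":0},{"fingers":-1,"x":0,"y":-0.1,"z":0,"spin":0},{"fingers":-1,"x":0,"y":-0.1,"z":0,"spin":0}]'
```

```text
time_s: 36.9
ee_pos: [0.5359, -0.3134, 0.0543]
eef_rot: [-1.57, -0.001, -1.571]
force: [0.3, -0.5, -0.7]
grip_width: 0.0939
time_s: 37.9
ee_pos: [0.5352, -0.3132, 0.0632]
eef_rot: [-1.572, 0.0, -1.571]
force: [-0.4, 0.1, -2.6]
grip_width: 0.0681
time_s: 38.9
ee_pos: [0.5352, -0.313, 0.1625]
eef_rot: [-1.572, 0.001, -1.571]
force: [-0.6, -0.6, -3.3]
grip_width: 0.068
```

Grip width (68 mm) shows the jaws bear on the cup's flared rim, so I'll regrasp just below the rim. The cup can then hang and be tipped by levering its side over the bath's −x rim, since the tool itself can only spin about vertical.

```bash
python3 -m handwheel '[{"fingers":-1,"x":0,"y":0.025,"z":0,"spin":0},{"fingers":-1,"x":0,"y":0.05,"z":0,"spin":0},{"fingers":-1,"x":0,"y":0.075,"z":0,"spin":0},{"fingers":-1,"x":0,"y":0.095,"z":0,"spin":0},{"fingers":-1,"x":0,"y":0.104,"z":0,"spin":0},{"fingers":-1,"x":0,"y":0.108,"z":0,"spin":0},{"fingers":-1,"x":0,"y":0.11,"z":0,"spin":0},{"fingers":-1,"x":0,"y":0.11,"z":0,"spin":0},{"fingers":0.8,"x":0,"y":0.11,"z":0,"spin":0},{"fingers":1,"x":0,"y":0.11,"z":0,"spin":0}]'
python3 -m handwheel '[{"fingers":1,"x":0,"y":0,"z":0,"spin":0},{"fingers":1,"x":0,"y":-0.01,"z":0,"spin":0},{"fingers":1,"x":0,"y":-0.02,"z":0,"spin":0},{"fingers":1,"x":0,"y":-0.03,"z":0,"spin":0},{"fingers":1,"x":0,"y":-0.037,"z":0,"spin":0},{"fingers":1,"x":0,"y":-0.037,"z":0,"spin":0},{"fingers":-1,"x":0,"y":-0.037,"z":0,"spin":0},{"fingers":-1,"x":0,"y":-0.037,"z":0,"spin":0},{"fingers":-1,"x":0,"y":-0.037,"z":0,"spin":0},{"fingers":-1,"x":0,"y":-0.037,"z":0,"spin":0}]' 12
python3 -m handwheel '[{"fingers":-1,"x":0,"y":0,"z":0,"spin":0},{"fingers":-1,"x":0,"y":0,"z":0,"spin":0},{"fingers":-1,"x":0,"y":-0.004,"z":0,"spin":0},{"fingers":-1,"x":0,"y":-0.01,"z":0,"spin":0},{"fingers":-1,"x":0,"y":-0.02,"z":0,"spin":0},{"fingers":-1,"x":0,"y":-0.035,"z":0,"spin":0},{"fingers":-1,"x":0,"y":-0.05,"z":0,"spin":0},{"fingers":-1,"x":0,"y":-0.065,"z":0,"spin":0},{"fingers":-1,"x":0,"y":-0.08,"z":0,"spin":0},{"fingers":-1,"x":0,"y":-0.08,"z":0,"spin":0}]'
```

```text
time_s: 39.9
ee_pos: [0.5359, -0.3134, 0.0544]
eef_rot: [-1.569, -0.001, -1.571]
force: [-0.0, 0.4, 0.3]
grip_width: 0.0807
time_s: 40.9
ee_pos: [0.5354, -0.313, 0.0901]
eef_rot: [-1.571, 0.001, -1.571]
force: [-0.1, 0.8, -0.5]
grip_width: 0.0681
time_s: 41.9
ee_pos: [0.5363, -0.3137, 0.1734]
eef_rot: [-1.567, -0.002, -1.571]
force: [0.2, 0.4, -3.0]
grip_width: 0.0678
```

```bash
python3 -m handwheel '[{"fingers":-1,"x":-0.012,"y":0,"z":-0.002,"spin":0},{"fingers":-1,"x":-0.037,"y":0,"z":-0.005,"spin":0},{"fingers":-1,"x":-0.075,"y":0,"z":-0.009,"spin":0},{"fingers":-1,"x":-0.115,"y":0,"z":-0.014,"spin":0},{"fingers":-1,"x":-0.155,"y":0,"z":-0.019,"spin":0},{"fingers":-1,"x":-0.195,"y":0,"z":-0.024,"spin":0},{"fingers":-1,"x":-0.235,"y":0,"z":-0.028,"spin":0},{"fingers":-1,"x":-0.27,"y":0,"z":-0.032,"spin":0},{"fingers":-1,"x":-0.292,"y":0,"z":-0.035,"spin":0},{"fingers":-1,"x":-0.301,"y":0,"z":-0.035,"spin":0}]'
python3 -m handwheel '[{"fingers":-1,"x":0,"y":0,"z":0,"spin":0},{"fingers":-1,"x":0,"y":0,"z":0,"spin":0},{"fingers":-1,"x":0,"y":0.005,"z":0,"spin":0},{"fingers":-1,"x":0,"y":0.012,"z":0,"spin":0},{"fingers":-1,"x":0,"y":0.02,"z":0,"spin":0},{"fingers":-1,"x":0,"y":0.028,"z":0,"spin":0},{"fingers":-1,"x":0,"y":0.034,"z":0,"spin":0},{"fingers":-1,"x":0,"y":0.038,"z":0,"spin":0},{"fingers":-1,"x":0,"y":0.038,"z":0,"spin":0},{"fingers":-1,"x":0,"y":0.038,"z":0,"spin":0}]'
python3 - <<'E'
from h import *
t,Rm,o=tool();print(t,np.degrees(o['eef_rot']))
p,d,c=shot('side');cv2.imwrite('pics/p0.png',cv2.resize(p[100:290,180:380,::-1],None,fx=3,fy=3))
E
```

```text
time_s: 42.9
ee_pos: [0.4994, -0.0099, 0.1698]
eef_rot: [-1.572, 0.0, -1.569]
force: [0.8, 0.0, -2.6]
grip_width: 0.0682
time_s: 43.9
ee_pos: [0.5006, -0.0121, 0.1326]
eef_rot: [-1.571, -0.0, -1.571]
force: [-0.4, 0.0, -2.4]
grip_width: 0.0683
[ 0.50061075 -0.01214161  0.13257494] [-8.99895007e+01 -1.85699178e-03 -8.99898653e+01]
```

View pics/p0.png

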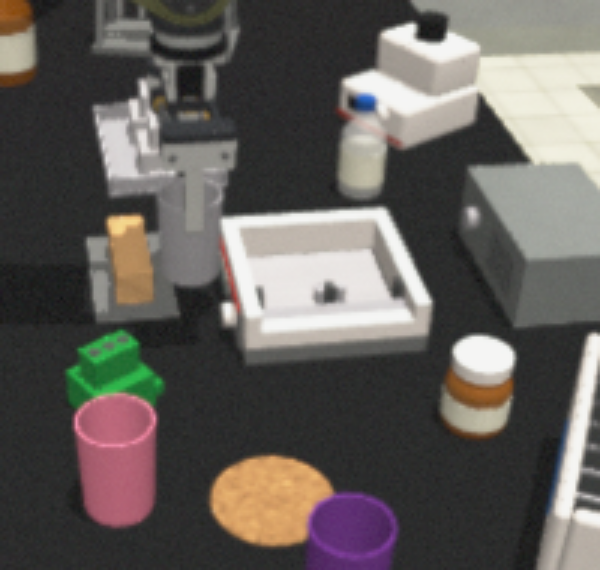

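Cup (190,230 in crop) hangs upright just outside the bath's front wall, clear of the block. Start levering.

```bash
python3 -m handwheel '[{"fingers":-1,"x":0,"y":0,"z":0.006,"spin":0},{"fingers":-1,"x":0,"y":-0.001,"z":0.012,"spin":0},{"fingers":-1,"x":0,"y":-0.003,"z":0.018,"spin":0},{"fingers":-1,"x":0,"y":-0.004,"z":0.024,"spin":0},{"fingers":-1,"x":0,"y":-0.0055,"z":0.03,"spin":0},{"fingers":-1,"x":0,"y":-0.006,"z":0.036,"spin":0},{"fingers":-1,"x":0,"y":-0.006,"z":0.042,"spin":0},{"fingers":-1,"x":0,"y":-0.006,"z":0.048,"spin":0},{"fingers":-1,"x":0,"y":-0.0055,"z":0.054,"spin":0},{"fingers":-1,"x":0,"y":-0.0055,"z":0.054,"spin":0}]'
python3 - <<'E'
from h import *
t,Rm,o=tool();print(t,np.degrees(o['eef_rot']),o['moment'])
p,d,c=shot('side');cv2.imwrite('pics/p1.png',cv2.resize(p[140:240,210:330,::-1],None,fx=4,fy=4))
E
```

```text
time_s: 44.95
ee_pos: [0.5551, -0.0122, 0.1379]
eef_rot: [-1.571, -0.0, -1.571]
force: [-1.9, 0.7, -0.3]
grip_width: 0.0676
[ 0.55513001 -0.0122088   0.1378559 ] [-8.99871241e+01 -7.76632277e-03 -8.99928667e+01] [-0.01700513  0.42560487 -0.03758758]
```

View pics/p1.png

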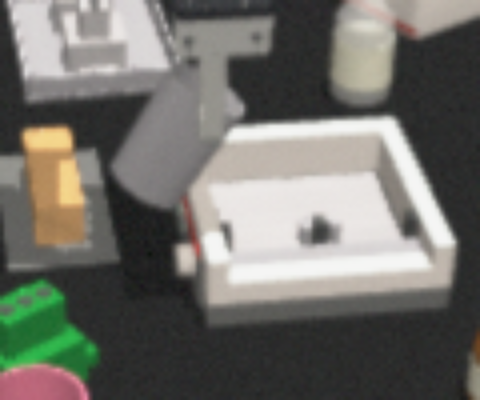

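Works: cup tilts about the rim as planned (~35°). Continue to horizontal, then beyond.

```bash
python3 -m handwheel '[{"fingers":-1,"x":0,"y":0.002,"z":0.008,"spin":0},{"fingers":-1,"x":0,"y":0.004,"z":0.015,"spin":0},{"fingers":-1,"x":0,"y":0.006,"z":0.022,"spin":0},{"fingers":-1,"x":0,"y":0.011,"z":0.032,"spin":0},{"fingers":-1,"x":0,"y":0.0175,"z":0.041,"spin":0},{"fingers":-1,"x":0,"y":0.025,"z":0.049,"spin":0},{"fingers":-1,"x":0,"y":0.0335,"z":0.057,"spin":0},{"fingers":-1,"x":0,"y":0.04,"z":0.061,"spin":0},{"fingers":-1,"x":0,"y":0.047,"z":0.065,"spin":0},{"fingers":-1,"x":0,"y":0.053,"z":0.068,"spin":0}]'
python3 -m handwheel '[{"fingers":-1,"x":0,"y":0.003,"z":0.001,"spin":0},{"fingers":-1,"x":0,"y":0.006,"z":0.002,"spin":0},{"fingers":-1,"x":0,"y":0.009,"z":0.003,"spin":0},{"fingers":-1,"x":0,"y":0.012,"z":0.004,"spin":0},{"fingers":-1,"x":0,"y":0.015,"z":0.005,"spin":0},{"fingers":-1,"x":0,"y":0.018,"z":0.006,"spin":0},{"fingers":-1,"x":0,"y":0.018,"z":0.006,"spin":0},{"fingers":-1,"x":0,"y":0.018,"z":0.006,"spin":0},{"fingers":-1,"x":0,"y":0.018,"z":0.006,"spin":0},{"fingers":-1,"x":0,"y":0.018,"z":0.006,"spin":0}]'
python3 - <<'E'
from h import *
t,Rm,o=tool();print(t,np.degrees(o['eef_rot']),o['moment'])
p,d,c=shot('side');q,d,c=shot('scene')
a=cv2.resize(p[140:240,210:330,::-1],None,fx=3.3,fy=3.3);b=cv2.resize(q[170:270,220:340,::-1],None,fx=3.3,fy=3.3)
cv2.imwrite('pics/p2.png',np.hstack([a,b]))
E
```

```text
time_s: 46.0
ee_pos: [0.6229, -0.0122, 0.0844]
eef_rot: [-1.571, -0.0, -1.571]
force: [-0.1, -2.1, 2.0]
grip_width: 0.0658
time_s: 47.0
ee_pos: [0.6285, -0.012, 0.067]
eef_rot: [-1.571, 0.0, -1.571]
force: [0.5, 0.2, 0.2]
grip_width: 0.066
[ 0.62846135 -0.01203884  0.06696588] [-9.00024930e+01  7.29951650e-03 -8.99954963e+01] [-0.00586808  0.04586843 -0.0084098 ]
```

View pics/p2.png

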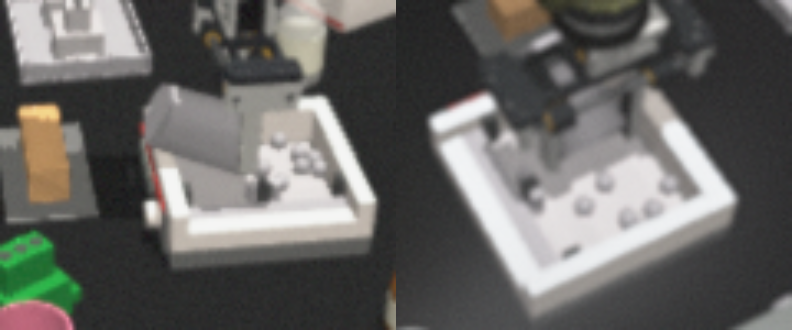

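Cup is ~105° tilted, with 6–7 beads visible on the well floor and none outside. Retrace, letting the cup swing back upright.

```bash
python3 -m handwheel '[{"fingers":-1,"x":0,"y":-0.01,"z":-0.003,"spin":0},{"fingers":-1,"x":0,"y":-0.018,"z":-0.006,"spin":0},{"fingers":-1,"x":0,"y":-0.028,"z":-0.011,"spin":0},{"fingers":-1,"x":0,"y":-0.038,"z":-0.017,"spin":0},{"fingers":-1,"x":0,"y":-0.047,"z":-0.025,"spin":0},{"fingers":-1,"x":0,"y":-0.0535,"z":-0.033,"spin":0},{"fingers":-1,"x":0,"y":-0.06,"z":-0.042,"spin":0},{"fingers":-1,"x":0,"y":-0.066,"z":-0.053,"spin":0},{"fingers":-1,"x":0,"y":-0.07,"z":-0.064,"spin":0},{"fingers":-1,"x":0,"y":-0.071,"z":-0.074,"spin":0}]'
python3 -m handwheel '[{"fingers":-1,"x":0,"y":0,"z":-0.008,"spin":0},{"fingers":-1,"x":0,"y":0,"z":-0.016,"spin":0},{"fingers":-1,"x":0,"y":0.001,"z":-0.024,"spin":0},{"fingers":-1,"x":0,"y":0.003,"z":-0.032,"spin":0},{"fingers":-1,"x":0,"y":0.004,"z":-0.04,"spin":0},{"fingers":-1,"x":0,"y":0.005,"z":-0.048,"spin":0},{"fingers":-1,"x":0,"y":0.005,"z":-0.054,"spin":0},{"fingers":-1,"x":0,"y":0.005,"z":-0.054,"spin":0},{"fingers":-1,"x":0,"y":0.005,"z":-0.054,"spin":0},{"fingers":-1,"x":0,"y":0.005,"z":-0.054,"spin":0}]'
python3 - <<'E'
from h import *
t,Rm,o=tool();print(t,np.degrees(o['eef_rot']),o['moment'])
p,d,c=shot('side');q,d,c=shot('scene')
a=cv2.resize(p[130:240,200:330,::-1],None,fx=3,fy=3);b=cv2.resize(q[150:260,220:350,::-1],None,fx=3,fy=3)
cv2.imwrite('pics/p3.png',np.hstack([a,b]))
E
```

```text
time_s: 48.1
ee_pos: [0.5536, -0.0121, 0.1384]
eef_rot: [-1.57, -0.0, -1.571]
force: [0.4, -0.3, -0.9]
grip_width: 0.0658
time_s: 49.1
ee_pos: [0.5008, -0.0122, 0.133]
eef_rot: [-1.571, -0.0, -1.571]
force: [-0.6, 1.3, -0.6]
grip_width: 0.0658
[ 0.50076423 -0.01216636  0.13300641] [-8.99860576e+01 -2.42701443e-03 -8.99953244e+01] [-0.01173533  0.03762834 -0.02796845]
```

View pics/p3.png

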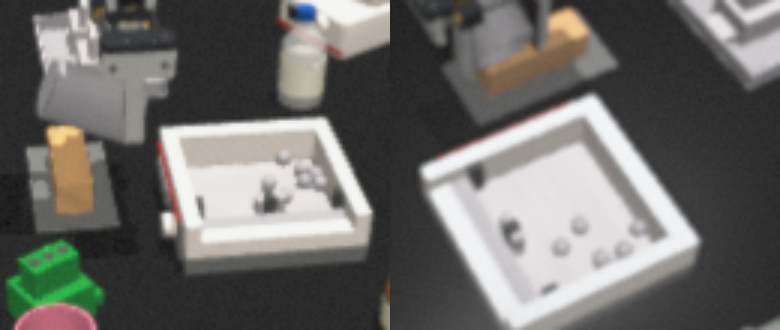

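The beads are in the well (7 visible in the side crop), but the cup stays tilted, held by pad friction. Carry it over the mat and relax the grip to 3 N so it swings upright.

```bash
python3 -m handwheel '[{"fingers":-1,"x":0,"y":-0.02,"z":0,"spin":0},{"fingers":-1,"x":0,"y":-0.04,"z":0,"spin":0},{"fingers":-1,"x":0.035,"y":-0.04,"z":0.01,"spin":0},{"fingers":-1,"x":0.075,"y":-0.04,"z":0.02,"spin":0},{"fingers":-1,"x":0.115,"y":-0.04,"z":0.03,"spin":0},{"fingers":-1,"x":0.155,"y":-0.04,"z":0.04,"spin":0},{"fingers":-1,"x":0.195,"y":-0.04,"z":0.05,"spin":0},{"fingers":-1,"x":0.235,"y":-0.04,"z":0.06,"spin":0},{"fingers":-1,"x":0.275,"y":-0.04,"z":0.07,"spin":0},{"fingers":-1,"x":0.301,"y":-0.04,"z":0.074,"spin":0}]'
python3 -m handwheel '[{"fingers":-1,"x":0,"y":0,"z":0,"spin":0},{"fingers":-1,"x":0,"y":0.015,"z":0,"spin":0},{"fingers":-1,"x":0,"y":0.03,"z":0,"spin":0},{"fingers":-1,"x":0,"y":0.045,"z":0,"spin":0},{"fingers":-1,"x":0,"y":0.058,"z":0,"spin":0},{"fingers":-1,"x":0,"y":0.066,"z":0,"spin":0},{"fingers":-1,"x":0,"y":0.07,"z":0,"spin":0},{"fingers":-1,"x":0,"y":0.07,"z":0,"spin":0},{"fingers":-1,"x":0,"y":0.07,"z":0,"spin":0},{"fingers":-1,"x":0,"y":0.07,"z":0,"spin":0}]'
python3 -m handwheel '[{"fingers":-1,"x":0,"y":0,"z":0,"spin":0},{"fingers":-1,"x":0,"y":0,"z":0,"spin":0},{"fingers":-1,"x":0,"y":0,"z":0,"spin":0},{"fingers":-1,"x":0,"y":0,"z":0,"spin":0},{"fingers":-1,"x":0,"y":0,"z":0,"spin":0},{"fingers":-1,"x":0,"y":0,"z":0,"spin":0},{"fingers":-1,"x":0,"y":0,"z":0,"spin":0},{"fingers":-1,"x":0,"y":0,"z":0,"spin":0},{"fingers":-1,"x":0,"y":0,"z":0,"spin":0},{"fingers":-1,"x":0,"y":0,"z":0,"spin":0}]' 3
python3 - <<'E'
from h import *
t,Rm,o=tool();print(t,np.degrees(o['eef_rot']),o['moment'])
p,d,c=shot('side');q,d,c=shot('wrist')
a=cv2.resize(p[160:300,190:330,::-1],None,fx=2.8,fy=2.8);b=cv2.resize(q[:,:,::-1],(520,392))
cv2.imwrite('pics/p4.png',np.hstack([a,b])[:,:800])
E
```

```text
time_s: 50.2
ee_pos: [0.5747, -0.3157, 0.1724]
eef_rot: [-1.571, 0.0, -1.572]
force: [-0.3, -0.1, -0.6]
grip_width: 0.0658
time_s: 51.2
ee_pos: [0.5748, -0.3133, 0.1036]
eef_rot: [-1.57, -0.001, -1.571]
force: [0.4, 0.2, -0.9]
grip_width: 0.0658
time_s: 52.2
ee_pos: [0.5747, -0.3132, 0.1032]
eef_rot: [-1.57, -0.0, -1.571]
force: [0.6, -0.8, 5.2]
grip_width: 0.066
[ 0.57467474 -0.31318937  0.10321326] [-8.99757007e+01 -1.34306321e-02 -8.99927188e+01] [ 0.03349903  0.04946632 -0.00170727]
```

View pics/p4.png

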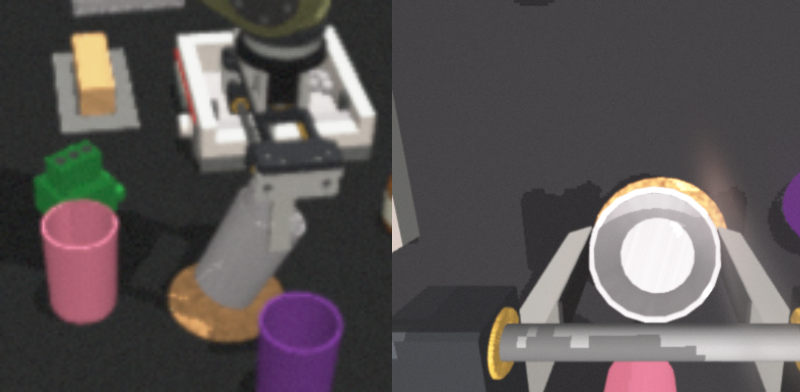

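Cup is empty and has swung to ~30°, its foot resting on the mat. Raise 20 mm so it can hang free.

```bash
python3 -m handwheel '[{"fingers":-1,"x":0,"y":-0.003,"z":0,"spin":0},{"fingers":-1,"x":0,"y":-0.006,"z":0,"spin":0},{"fingers":-1,"x":0,"y":-0.009,"z":0,"spin":0},{"fingers":-1,"x":0,"y":-0.012,"z":0,"spin":0},{"fingers":-1,"x":0,"y":-0.015,"z":0,"spin":0},{"fingers":-1,"x":0,"y":-0.018,"z":0,"spin":0},{"fingers":-1,"x":0,"y":-0.02,"z":0,"spin":0},{"fingers":-1,"x":0,"y":-0.02,"z":0,"spin":0},{"fingers":-1,"x":0,"y":-0.02,"z":0,"spin":0},{"fingers":-1,"x":0,"y":-0.02,"z":0,"spin":0}]' 3
cat > cup.py <<'E'
from h import *
t,Rm,o=tool();print(t,o['force'],o['grip_width'])
for n in('side','scene','wrist'):
    p,d,c=shot(n);P=cloud(d,c);hs=cv2.cvtColor(p,cv2.COLOR_RGB2HSV)
    m=(abs(P[...,1]-t[1])<.045)&(abs(P[...,0]-t[0])<.12)&(P[...,2]>.012)&(P[...,2]<.2)&(hs[...,1]<50)
    q=P[m]
    if n!='wrist':  # axis from the x-centre per height slice
        for z in (.03,.05,.07,.09,.11):
            s=q[abs(q[:,2]-z)<.006]
            if len(s)>8: print(n,z,len(s),np.percentile(s[:,0],[3,97]).round(3),np.percentile(s[:,1],[3,97]).round(3))
    else:
        hi=q[q[:,2]>t[2]-.03]; print(n,len(hi)); 
        if len(hi): print(np.percentile(hi,[2,50,98],axis=0).round(3))
E
python3 cup.py
```

```text
time_s: 53.3
ee_pos: [0.5745, -0.3131, 0.1228]
eef_rot: [-1.571, 0.0, -1.571]
force: [-0.7, 0.5, -1.1]
grip_width: 0.0662
[ 0.57446589 -0.31311183  0.12277531] [-0.69698389  0.47163086 -1.0730297 ] 0.06618216095056927
side 0.03 28 [0.532 0.579] [-0.346 -0.33 ]
side 0.05 87 [0.529 0.583] [-0.346 -0.314]
side 0.07 93 [0.533 0.587] [-0.347 -0.311]
side 0.09 131 [0.537 0.599] [-0.346 -0.281]
side 0.11 139 [0.54  0.606] [-0.355 -0.281]
scene 0.03 59 [0.538 0.587] [-0.334 -0.295]
scene 0.05 65 [0.531 0.593] [-0.342 -0.291]
scene 0.07 72 [0.535 0.598] [-0.343 -0.289]
scene 0.09 77 [0.538 0.603] [-0.344 -0.287]
scene 0.11 105 [0.542 0.608] [-0.349 -0.282]
wrist 14238
[[ 0.543 -0.357  0.096]
 [ 0.58  -0.312  0.134]
 [ 0.606 -0.27   0.196]]
```

```bash
python3 -m handwheel '[{"fingers":-1,"x":0.001,"y":0,"z":-0.01,"spin":0},{"fingers":-1,"x":0.002,"y":0,"z":-0.02,"spin":0},{"fingers":-1,"x":0.003,"y":0,"z":-0.03,"spin":0},{"fingers":-1,"x":0.003,"y":0,"z":-0.037,"spin":0},{"fingers":-1,"x":0.003,"y":0.004,"z":-0.037,"spin":0},{"fingers":-1,"x":0.003,"y":0.008,"z":-0.037,"spin":0},{"fingers":-1,"x":0.003,"y":0.012,"z":-0.037,"spin":0},{"fingers":-1,"x":0.003,"y":0.016,"z":-0.037,"spin":0},{"fingers":-1,"x":0.003,"y":0.02,"z":-0.037,"spin":0},{"fingers":-1,"x":0.003,"y":0.022,"z":-0.037,"spin":0}]' 3
python3 cup.py
python3 -m handwheel '[{"fingers":-1,"x":0,"y":0.001,"z":0,"spin":0},{"fingers":-1,"x":0,"y":0.002,"z":0,"spin":0},{"fingers":-1,"x":0,"y":0.003,"z":0,"spin":0},{"fingers":-1,"x":0,"y":0.004,"z":0,"spin":0},{"fingers":-1,"x":0,"y":0.005,"z":0,"spin":0},{"fingers":-1,"x":0,"y":0.006,"z":0,"spin":0},{"fingers":-1,"x":0,"y":0.007,"z":0,"spin":0},{"fingers":-1,"x":0,"y":0.008,"z":0,"spin":0},{"fingers":-1,"x":0,"y":0.008,"z":0,"spin":0},{"fingers":-1,"x":0,"y":0.008,"z":0,"spin":0}]' 3
python3 cup.py
```

```text
time_s: 54.45
ee_pos: [0.5377, -0.3163, 0.1009]
eef_rot: [-1.571, -0.0, -1.571]
force: [-0.7, 0.3, 4.9]
grip_width: 0.0662
[ 0.53773393 -0.31629055  0.10089885] [-0.74403266  0.31102189  4.90134333] 0.06624191922204604
side 0.03 84 [0.495 0.548] [-0.35  -0.318]
side 0.05 83 [0.498 0.551] [-0.35  -0.313]
side 0.07 117 [0.501 0.562] [-0.349 -0.285]
side 0.09 120 [0.503 0.568] [-0.36  -0.289]
side 0.11 58 [0.506 0.547] [-0.361 -0.292]
scene 0.03 71 [0.497 0.558] [-0.345 -0.295]
scene 0.05 78 [0.501 0.562] [-0.345 -0.292]
scene 0.07 87 [0.502 0.566] [-0.347 -0.292]
scene 0.09 110 [0.506 0.57 ] [-0.355 -0.279]
scene 0.11 60 [0.506 0.548] [-0.358 -0.275]
wrist 31726
[[ 0.507 -0.359  0.077]
 [ 0.559 -0.316  0.186]
 [ 0.571 -0.273  0.199]]
time_s: 55.6
ee_pos: [0.5375, -0.3161, 0.0928]
eef_rot: [-1.571, 0.0, -1.571]
force: [-1.6, -0.0, 2.9]
grip_width: 0.0658
[ 0.53745909 -0.31612183  0.09275583] [-1.61533698 -0.0048134   2.85122058] 0.06579877454551822
side 0.03 74 [0.495 0.547] [-0.35  -0.322]
side 0.05 81 [0.497 0.55 ] [-0.349 -0.287]
side 0.07 110 [0.498 0.556] [-0.349 -0.285]
side 0.09 124 [0.5   0.564] [-0.36 -0.29]
side 0.11 36 [0.502 0.547] [-0.361 -0.295]
scene 0.03 74 [0.497 0.558] [-0.345 -0.295]
scene 0.05 82 [0.499 0.561] [-0.345 -0.294]
scene 0.07 97 [0.5   0.564] [-0.347 -0.289]
scene 0.09 122 [0.502 0.567] [-0.357 -0.278]
scene 0.11 30 [0.512 0.547] [-0.358 -0.275]
wrist 40966
[[ 0.503 -0.36   0.07 ]
 [ 0.562 -0.316  0.186]
 [ 0.571 -0.272  0.197]]
```

Tilt down to ~5°; press a little more, then release gently and rise.

```bash
python3 -m handwheel '[{"fingers":-1,"x":0,"y":0.001,"z":0,"spin":0},{"fingers":-1,"x":0,"y":0.002,"z":0,"spin":0},{"fingers":-1,"x":0,"y":0.003,"z":0,"spin":0},{"fingers":-1,"x":0,"y":0.004,"z":0,"spin":0},{"fingers":-1,"x":0,"y":0.004,"z":0,"spin":0},{"fingers":0.6,"x":0,"y":0.004,"z":0,"spin":0},{"fingers":0.7,"x":0,"y":0.004,"z":0,"spin":0},{"fingers":0.8,"x":0,"y":0.004,"z":0,"spin":0},{"fingers":0.9,"x":0,"y":0.004,"z":0,"spin":0},{"fingers":1,"x":0,"y":0.004,"z":0,"spin":0}]' 3
python3 -m handwheel '[{"fingers":1,"x":0,"y":0,"z":0,"spin":0},{"fingers":1,"x":0,"y":0,"z":0,"spin":0},{"fingers":1,"x":0,"y":-0.01,"z":0,"spin":0},{"fingers":1,"x":0,"y":-0.025,"z":0,"spin":0},{"fingers":1,"x":0,"y":-0.045,"z":0,"spin":0},{"fingers":1,"x":0,"y":-0.07,"z":0,"spin":0},{"fingers":1,"x":0,"y":-0.1,"z":0,"spin":0},{"fingers":1,"x":0,"y":-0.13,"z":0,"spin":0},{"fingers":1,"x":0,"y":-0.15,"z":0,"spin":0},{"fingers":1,"x":0,"y":-0.15,"z":0,"spin":0}]' 3
python3 - <<'E'
from h import *
t,Rm,o=tool();print(t)
for n in('scene','side'):
    p,d,c=shot(n,'f_'+n+'.png');P=cloud(d,c);np.savez(n+'.npz',p=p,P=P)
import meas as M
M.show('cuprim',.09,.106,.49,.6,-.38,-.26);M.show('block',.038,.055,.38,.5,-.06,.12)
M.show('insA',.065,.085,.46,.54,.35,.43);M.show('insB',.065,.085,.46,.54,.26,.34)
for n in('scene','side'):
    f=np.load(n+'.npz');p,P=f['p'],f['P']
    m=(P[...,2]>.028)&(P[...,2]<.05)&(abs(P[...,0]-.638)<.07)&(P[...,1]>-.08)&(P[...,1]<.04)
    k,l,s,ce=cv2.connectedComponentsWithStats(m.astype(np.uint8))
    for i in range(1,k):
        if s[i,4]>=6: print(n,s[i,4],np.median(P[l==i],0).round(3))
a=cv2.imread('pics/f_scene.png')[110:310,120:400];b=cv2.imread('pics/f_side.png')[120:320,190:350]
cv2.imwrite('pics/f.png',np.hstack([cv2.resize(a,None,fx=1.8,fy=1.8),cv2.resize(b,None,fx=1.8,fy=1.8)]))
E
```

```text
time_s: 56.75
ee_pos: [0.5375, -0.3161, 0.0889]
eef_rot: [-1.571, 0.0, -1.571]
force: [0.1, -0.1, 0.6]
grip_width: 0.0927
time_s: 57.75
ee_pos: [0.5383, -0.3166, 0.2435]
eef_rot: [-1.565, -0.004, -1.571]
force: [-0.1, -0.0, -0.6]
grip_width: 0.094
[ 0.53830446 -0.31662045  0.24352238]
cuprim scene 120 [ 524.1 -320.2] [67.4 63.3] 11.86 med [ 0.5231 -0.3217  0.0958]
cuprim side 166 [ 522.8 -317.8] [67.3 65.4] 75.24 med [ 0.5227 -0.3116  0.0956]
block scene 272 [439.2  49.6] [ 42.7 118.6] 1.28 med [0.4438 0.0479 0.0457]
block side 98 [439.5  50.1] [ 38.  117.7] 0.9 med [0.4393 0.0367 0.0452]
insA scene 83 [496.7 388.8] [26.  49.2] 1.08 med [0.5004 0.3857 0.0746]
insA side 13 [485.2 380.3] [20.5 44. ] 35.81 med [0.4935 0.369  0.0714]
insB scene 101 [499.4 295.5] [26.9 49.8] 0.72 med [0.5042 0.2939 0.0749]
insB side 23 [495.8 293.8] [26.9 46.5] 6.04 med [0.5    0.2761 0.0739]
scene 31 [ 0.654 -0.014  0.035]
scene 25 [0.684 0.034 0.034]
scene 32 [ 0.667 -0.042  0.035]
scene 63 [ 0.698 -0.007  0.035]
side 16 [0.679 0.033 0.034]
side 51 [ 0.698 -0.007  0.034]
side 16 [ 0.652 -0.012  0.034]
side 11 [ 0.668 -0.04   0.036]
side 13 [ 0.635 -0.078  0.046]
```

View pics/f.png

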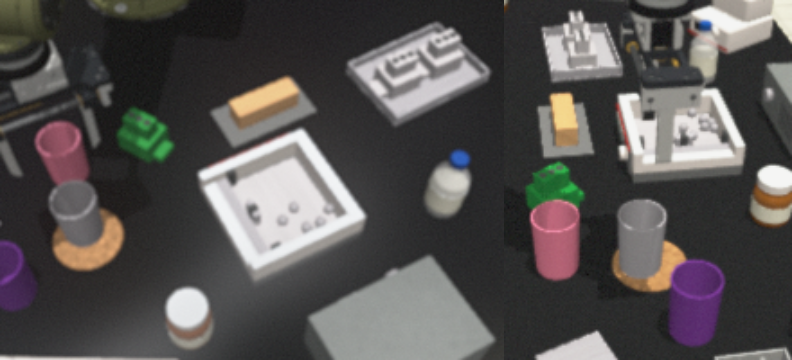

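```bash
python3 -m handwheel '[{"fingers":1,"x":-0.035,"y":0,"z":0.004,"spin":0},{"fingers":1,"x":-0.07,"y":0,"z":0.007,"spin":0},{"fingers":1,"x":-0.105,"y":0,"z":0.01,"spin":0},{"fingers":1,"x":-0.14,"y":0,"z":0.014,"spin":0},{"fingers":1,"x":-0.175,"y":0,"z":0.018,"spin":0},{"fingers":1,"x":-0.21,"y":0,"z":0.022,"spin":0},{"fingers":1,"x":-0.245,"y":0,"z":0.026,"spin":0},{"fingers":1,"x":-0.27,"y":0,"z":0.03,"spin":0},{"fingers":1,"x":-0.286,"y":0,"z":0.03,"spin":0},{"fingers":1,"x":-0.286,"y":0,"z":0.03,"spin":0}]'
python3 - <<'E'
from h import *
p,d,c=shot('wrist')
w=cv2.imread('pics/w3.png')[130:245,205:310]
a=cv2.resize(w,(350,384))
cv2.imwrite('pics/fin.png',np.hstack([a,p[:,40:480,::-1]]))
q,d,c=shot('scene');P=cloud(d,c);np.savez('scene.npz',p=q,P=P)
import meas as M
M.show('cuprim',.09,.106,.49,.6,-.38,-.26);M.show('block',.038,.055,.38,.5,-.06,.12);M.show('bottle',.05,.14,.69,.8,.15,.26);M.show('jar',.07,.09,.68,.8,-.3,-.19)
E
```

```text
time_s: 58.85
ee_pos: [0.5672, -0.0289, 0.2382]
eef_rot: [-1.572, 0.0, -1.569]
force: [0.6, -0.6, 0.3]
grip_width: 0.0937
cuprim scene 113 [ 524.6 -319.7] [64.7 66.7] 66.34 med [ 0.5254 -0.3218  0.0962]
cuprim side 166 [ 522.8 -317.8] [67.3 65.4] 75.24 med [ 0.5227 -0.3116  0.0956]
block scene 243 [439.1  49.7] [ 40.9 118.5] 2.85 med [0.444  0.0449 0.0458]
block side 98 [439.5  50.1] [ 38.  117.7] 0.9 med [0.4393 0.0367 0.0452]
bottle scene 448 [748.3 203.4] [53.7 42. ] 12.69 med [0.754  0.2011 0.0895]
bottle side 243 [741.  201.3] [32.5 54.5] 68.56 med [0.7398 0.1984 0.0838]
jar scene 389 [ 749.9 -238.7] [52.9 56.2] 74.57 med [ 0.7521 -0.2391  0.0805]
jar side 162 [ 747.5 -238.9] [53.2 52.7] 40.4 med [ 0.7455 -0.2482  0.0805]
```

View pics/fin.png

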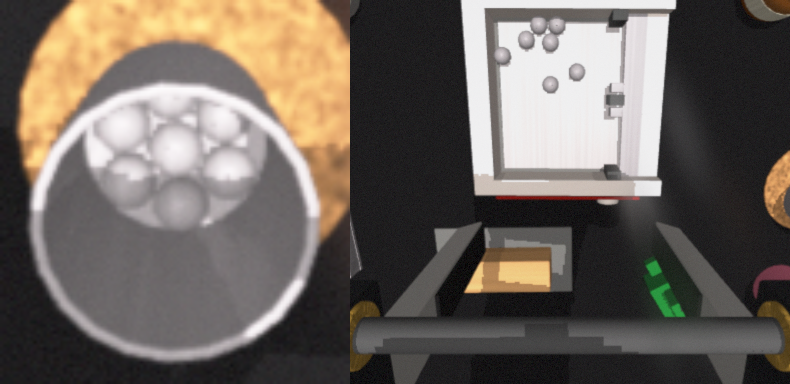

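All 7 beads seen in the cup at the start are on the well floor. Handing in.

```bash
python3 -c "
from station import workorder; print(workorder.hand_in())"
```

```text
the job is handed in; nothing more can be done
None
```

The job is done and handed in after about 59 s of robot time. My last checks agreed with the goals, apart from the points at the end; the hand-in reports no verdict.

**What I did**
- **Knocking:** I picked up the block and pushed both inserts along their lanes. Each took roughly 12–14 N and ended near bath y = +9 mm, past the −3 mm mark. The gripper did not touch either insert before that.
- **Block and inserts:** I laid the block back on its pad and stood both inserts upright in the tray.
- **Pouring:** The tool can only spin about the vertical, so I held the cup at its rim and levered its side over the bath's front wall. It tipped to about 105°, judged from the picture.
- **Cup:** It stayed tilted after pouring, so I relaxed the grip to 3 N over the mat. It swung most of the way back. Pressing its foot on the mat brought it upright, and I released it there.

**Last checks**

| Item | Result |
|---|---|
| Beads | 7 in the cup at the start, 7 on the well floor, none seen outside |
| Cup | Empty and upright, about 14 mm from the mat's centre (35 mm allowed) |
| Block | Flat, within about 2 mm of the pad's centre |
| Inserts | Upright, rib tops at about 75 mm, as expected on the tray floor |
| Bottle and jar | Where they stood at the start |
| Robot | Clear of everything |

**Disagreements and gaps**
- The first move stopped about 15 mm short, so I gripped the block off-centre and allowed for that afterwards.
- The side camera's fit of the insert nearer the far end of the tray was unreliable because few points were visible. I relied on the scene camera there.
- I did not measure the spatula separately at the end; the arm never went near it.

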